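# Sweep the leftover hex nuts off the assembly board into the parts tray

### The job

Three big hex nuts are left over on the plywood assembly board. Sweep them gently with the fingertips along the board and over its edge into the steel parts tray that stands against its side: only push them, never pinch, lift or press down hard on one, and end with all three lying still in the tray. Leave the tray where it is, and do not shift or knock over the jar, the bushing or the multimeter.

Things in the scene. Friction and masses are not known exactly. Their poses are not given: they have to be found in the camera images.
- board: Fixed plywood assembly board, 280 (its x) x 320 (its y) x 30 mm thick. Origin: centre of its underside, on the bench. The tray lies beyond its +y or -y edge, the multimeter beyond the other. Along its -x (robot) side a shaft guide is bolted on: board x -130 to -70 mm, y -145 to 145 mm, up to 51 mm above the board's top. The rest of the top is bare and flat, without a raised edge.
- tray: Loose open steel parts tray, 220 (its x) x 110 (its y) x 25 mm high, walls and floor 3 mm, 0.6 kg. It stands on the bench, a long side 2 to 4 mm from the board's +y or -y edge and parallel to it (the side changes); its rim is 5 mm lower than the board's top. Origin: centre of its underside.
- nut_a: Loose plain steel hex nut, 30 mm across flats, 35 mm across corners, 16 mm thick, 19 mm bore, about 60 g, lying flat on the board. Origin: centre of its underside; z is its axis.
- nut_b: Loose plain steel hex nut, 30 mm across flats, 35 mm across corners, 16 mm thick, 19 mm bore, about 60 g, lying flat on the board. Origin: centre of its underside; z is its axis.
- nut_c: Loose plain steel hex nut, 30 mm across flats, 35 mm across corners, 16 mm thick, 19 mm bore, about 60 g, lying flat on the board. Origin: centre of its underside; z is its axis.
- nut_a_center (a point): Middle of nut_a, on its axis, 8 mm above its underside: at the start 38 mm above the bench.
- nut_b_center (a point): Middle of nut_b, on its axis, 8 mm above its underside: at the start 38 mm above the bench.
- nut_c_center (a point): Middle of nut_c, on its axis, 8 mm above its underside: at the start 38 mm above the bench.
- bushing: Bystander: steel linear bushing standing on end on the board among the nuts, 32 mm outside diameter, 20 mm bore, 42 mm tall, loose. Origin: centre of its underside.
- jar: Bystander: small white jar of assembly paste with a steel cap standing on the board among the nuts, 32 mm diameter, 40 mm tall, loose. Origin: centre of its underside.
- multimeter: Bystander: hand-held multimeter lying on the bench beside the board, on the other side from the tray; 180 (its x) x 90 (its y) x 39 mm high, its dial to 48 mm. Origin: centre of its underside.
There are look-alikes about, which are no part of the job. Leave any black look-alike of the nut_a alone.

How it is judged:
By the outcome, as a careful person would: the job done as asked, in the order asked, and still so for the second after the job is handed in, with the robot touching nothing.
It also fails if it takes over 67 s, if anything falls off the work surface, if the arm or the gripper's body presses on something with over 40 N, if the wrist force passes 120 N, or if a joint passes its speed limit or range.

### The arm

A 7-joint arm with a two-finger parallel gripper is mounted at the origin on the work surface. World frame = base frame: x ahead of the robot, y to its left, z up, the work surface at z = 0. Lengths are in m, angles in rad, forces in N, time in s.
With the tool pointing down it reaches from about 0.35 to 0.9 m from the base axis. Payload 8.1 kg.
Tool frame: the origin (TCP) lies between the finger pads; the fingertips stand 8 mm ahead of it and the grasp point (between the pads) lies 11 mm behind it; z points along the fingers, y is the line along which they close (so a half turn about z gives the same grasp; the last joint's range is limited). The gripper opens to 92 mm and grips with 3 to 60 N. Pads are 19 mm wide; open, the fingers measure 130 mm over their backs; the gripper's body (75 mm by 190 mm) begins 47 mm behind the grasp point.
Start: joints at [-1.409, 0.434, 0.025, 1.573, -0.012, 1.134, -0.075], TCP at [0.164, 0.603, 0.235] pointing down, gripper open.
Joint ranges: [-2.62, 2.62], [-0.44, 2.09], [-1.27, 1.32], [0.08, 2.57], [-1.32, 4.46], [0.12, 2], [-2.74, 2.74]. Speed limits (rad/s): [2.22, 2.22, 3.01, 3.01, 3.14, 3.14, 3.14].

### API

Orientations are given as a unit quaternion [x, y, z, w].
In Python, from cell import read_state, snapshot, camera_info, close_job, boxes_of, pinpoint gives the robot as it stands.
- The arm moves only by the tool play_rows, never from a script. Its argument "plan" is a list of rows, each an object of numbers: "grip": the opening, from 0 (shut) to 1 (fully open); "tx", "ty", "tz": the shift along the tool's x, y, z in m; "wx", "wy", "wz": the turn, a rotation vector about the tool's x, y, z in degrees. In form: [{"grip": .., "tx": .., "ty": .., "tz": .., "wx": .., "wy": .., "wz": ..}, ...]. A call has 1 to 20 rows; each row shifts and turns the commanded pose from where the row before left it, along the tool's axes as they then stand; what a row does not reach is not made up. A row lasts 1/12 s, in which the tool goes at most 41.7 mm and 7.16 degrees, less where a joint would pass 70% of its speed; a pose out of reach is approached as far as the arm can. A call is refused whole if a number of a shift passes 0.0417 or a number of a turn 7.16, either way. A call with a gripper value outside its range is refused whole. The fingers move at their own pace and stop on an object; "newtons" is the grip in N (left out, the last holds). Time passes only in rows, so rows that do not move let the fingers close. It gives the time, the measured TCP pose, the force, the opening and the grip force at its end, in the units of the state.
- read_state(): the state, without advancing time (a new reading comes with each control period).
- snapshot(name): name is "scene" or "side" or "wrist"; returns the picture (400x640x3 uint8, blue, green, red); there is no depth.
- camera_info(name): a dict with "intrinsics" (3x3 intrinsics, pixels), "world_to_cam" (4x4, takes a point from world to camera coordinates); the wrist camera has in their place "T_tool_cam" (4x4, takes a point from camera to tool coordinates, whose origin is the TCP and whose axes are the flange's). Camera axes: x right, y up, looking along -z (the intrinsics and any distortion apply to the point x, -y, -z); pixel columns grow to the right and rows downward; lengths in m; the calibration is good to about 2 mm. A picture is of the moment at which its call begins: read the wrist's pose just before it. camera_info takes no time and is no camera call.
- close_job(): hands the job in; it is judged then, once.
Trained networks look in the newest picture that a camera, given by its name, has taken for a name from the list of things; names that differ only in an ending like _2 or _b are one class to them, and where a whole thing is asked for, a point or a joint stands for the part that bears it (a point fixed in the world has none). Each returns a list of dicts, best first, with "confidence" (0 to 1); they miss things now and then, are a little off and sometimes report something else, mostly with a low value. They report only what shows in the picture. A call takes as long as a camera call. They do not tell look-alikes from the thing itself.
- boxes_of(camera, target): "box" ([left, top, right, bottom] in pixels, round what is visible of it).
- pinpoint(camera, target): "centre" ([column, row] in pixels: a listed point, or the origin of a listed thing).
The state is a dict: "clock": time; "joint_positions": joint angles; "joint_vel": joint speeds; "joint_torque": joint torques, N m; "ee_pos": TCP position; "orientation": TCP orientation; "contact_force": force on the tool from outside, world axes, zero at the start; "torque": the same for the moment, N m; "opening": finger opening in m; "grip_force": force on a finger pad.
Only numpy, scipy, OpenCV 4.12 (cv2) and the standard library are available. Lean on these libraries where they do the work, as an engineer would, in place of code of your own. Each camera call takes 0.05 s, during which the arm holds its last target. There are 200 camera calls.

## Working session

There is one attempt and no reset: what is moved stays moved. The work goes in short steps, Python scripts to look and compute and a tool call to move; the robot and the scene stay as the last step left them, time stands still between calls to the robot, and variables do not carry over. Pictures are saved under pics/ and viewed, at most 10 in all, crops included, and the job is handed in when it is done.

Besides the shell and the picture viewer there is one more tool, called after "Request:" by a JSON object that holds its "name" and its "arguments", one argument or row to a line. play_rows: Moves the arm, as the interface text tells. Its arguments: {"type":"object","properties":{"plan":{"type":"array"},"newtons":{"type":"number"}},"required":["plan"]}

```bash
mkdir -p pics
cat > h.py <<'E'
import numpy as np, cv2
from cell import *
def ray(cam,px):
    i=camera_info(cam);K=np.array(i["intrinsics"]);W=np.array(i["world_to_cam"])
    d=np.linalg.inv(K)@[px[0],px[1],1]; d=np.array([d[0],-d[1],-d[2]])
    R=W[:3,:3];return -R.T@W[:3,3], R.T@d
def at_z(cam,px,z):
    o,d=ray(cam,px);return o+d*(z-o[2])/d[2]
def proj(cam,P):
    i=camera_info(cam);K=np.array(i["intrinsics"]);W=np.array(i["world_to_cam"])
    c=W[:3,:3]@P+W[:3,3];p=K@[c[0],-c[1],-c[2]];return p[:2]/p[2]
E
python3 - <<'E'
from h import *
ims=[]
for c in("scene","side"):
    im=snapshot(c);cv2.imwrite(f"pics/{c}0.png",im)
    print(c,camera_info(c).keys())
    for t,z in(("nut_a_center",.038),("bushing",.03),("jar",.03),("tray",0),("multimeter",0),("board",0)):
        for r in pinpoint(c,t):
            print(c,t,round(r["confidence"],2),np.round(r["centre"]),np.round(at_z(c,r["centre"],z),3))
s=read_state();print(s)
E
```

```text
scene dict_keys(['intrinsics', 'world_to_cam'])
scene nut_a_center 0.78 [344. 228.] [0.524 0.044 0.038]
scene nut_a_center 0.74 [434. 153.] [0.347 0.252 0.038]
scene nut_a_center 0.67 [393. 299.] [0.666 0.11  0.038]
scene nut_a_center 0.55 [297. 252.] [ 0.57  -0.044  0.038]
scene bushing 0.73 [298. 251.] [ 0.563 -0.043  0.03 ]
scene jar 0.97 [360. 256.] [0.579 0.067 0.03 ]
scene tray 0.73 [229. 250.] [ 0.539 -0.174  0.   ]
scene tray 0.28 [346. 248.] [0.546 0.046 0.   ]
scene multimeter 0.6 [461. 278.] [0.618 0.247 0.   ]
scene board 0.7 [342. 248.] [0.546 0.039 0.   ]
side dict_keys(['intrinsics', 'world_to_cam'])
side nut_a_center 0.83 [357. 360.] [0.319 0.27  0.038]
side nut_a_center 0.56 [310. 220.] [0.523 0.044 0.038]
side bushing 0.63 [310. 220.] [0.526 0.039 0.03 ]
side bushing 0.53 [312. 189.] [ 0.559 -0.035  0.03 ]
side bushing 0.47 [210. 291.] [0.615 0.265 0.03 ]
side bushing 0.37 [278. 220.] [0.584 0.069 0.03 ]
side jar 0.72 [275. 222.] [0.586 0.076 0.03 ]
side tray 0.6 [348. 162.] [ 0.533 -0.169  0.   ]
side board 0.86 [302. 229.] [0.539 0.047 0.   ]
{'clock': 0.7, 'joint_positions': array([-1.40859757,  0.43447495,  0.02500809,  1.57322785, -0.0116073 ,
        1.134005  , -0.07510355]), 'joint_vel': array([-0.00032047, -0.00088394, -0.00050038,  0.00087682,  0.00113776,
       -0.00095121,  0.00030801]), 'joint_torque': array([-6.60900678e-04, -6.67495179e+01,  9.83467586e-01, -3.14753044e+01,
       -6.05844520e-02,  3.26630578e-02,  4.28622343e-05]), 'ee_pos': array([0.16360042, 0.60320496, 0.23474671]), 'orientation': array([1.32062045e-01, 9.91241452e-01, 1.47948340e-05, 4.96291430e-06]), 'contact_force': array([-0.3722633 ,  0.56097364, -0.99348558]), 'torque': array([-0.02121536, -0.05486711,  0.08317028]), 'grip_force': 0.0, 'opening': 0.09169807461880153}
```

View pics/scene0.png

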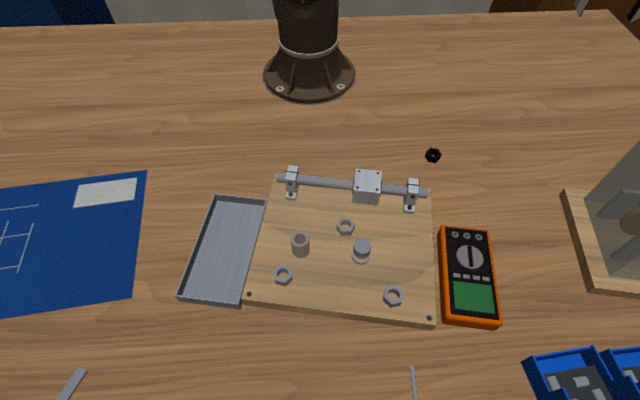

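View pics/side0.png

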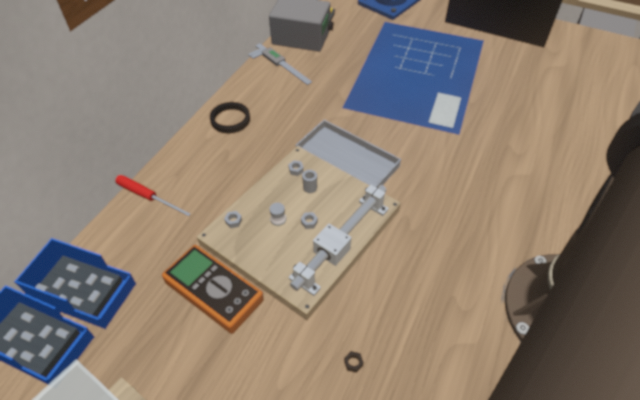

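The scene picture shows the three steel nuts at (345,226), (393,296) and (283,274). The bushing is at (300,243), the jar at (361,250), the tray at (225,250) on the −y side, and the multimeter at (468,275). The fourth candidate, at (433,155), is black and lies on the bench, so it is the look-alike and I'll leave it alone. The three steel ones lie on the board and fit the description. I'll confirm that in one enlarged crop.

Run:
```python
from h import *
im=cv2.imread("pics/scene0.png")
snapshot("scene")
for t in("nut_a","bushing","jar","tray","board","multimeter"):
    for r in boxes_of("scene",t):
        b=np.array(r["box"]);print(t,round(r["confidence"],2),b.round(1))
for n,p,z in(("n1",(345,226),.038),("n2",(393.5,296),.038),("n3",(283,274.5),.038),("bush top",(300,238),.072),("jar top",(362,244),.07),("jar base",(361,261),.03),("bush base",(300.5,254),.03),
 ("cFL",(243,297),.03),("cFR",(436,321),.03),("tray bl",(217,196),.025),("tray br",(267,200),.025),("tray fr",(240,305),.025),("tray fl",(179,297),.025)):
    print(n,at_z("scene",p,z).round(4))
c=im[160:335,170:445];c=cv2.resize(c,None,fx=2.9,fy=2.9,interpolation=cv2.INTER_CUBIC);cv2.imwrite("pics/crop.png",c)
```

```text
nut_a 0.65 [274.1 264.4 290.6 288.4]
nut_a 0.55 [424.4 151.3 438.4 160.9]
nut_a 0.54 [334.8 217.7 356.5 236.7]
nut_a 0.52 [383.5 288.5 405.5 309. ]
bushing 0.74 [291.1 233.7 311.9 258.8]
jar 0.93 [352.8 237.8 367.4 264. ]
tray 0.68 [178.2 192.3 269.2 310.7]
tray 0.22 [334.5 217.1 358.7 236. ]
board 0.69 [241.8 163.  436.7 327.5]
multimeter 0.77 [437.9 223.2 502.9 330.8]
n1 [0.5204 0.0454 0.038 ]
n2 [0.66   0.1121 0.038 ]
n3 [ 0.6117 -0.069   0.038 ]
bush top [ 0.5617 -0.0374  0.072 ]
jar top [0.5781 0.0671 0.07  ]
jar base [0.5896 0.0676 0.03  ]
bush base [ 0.5699 -0.0385  0.03  ]
cFL [ 0.6449 -0.1358  0.03  ]
cFR [0.7021 0.1746 0.03  ]
tray bl [ 0.4271 -0.2026  0.025 ]
tray br [ 0.4427 -0.1023  0.025 ]
tray fr [ 0.6565 -0.1408  0.025 ]
tray fl [ 0.637  -0.2437  0.025 ]
```

View pics/crop.png

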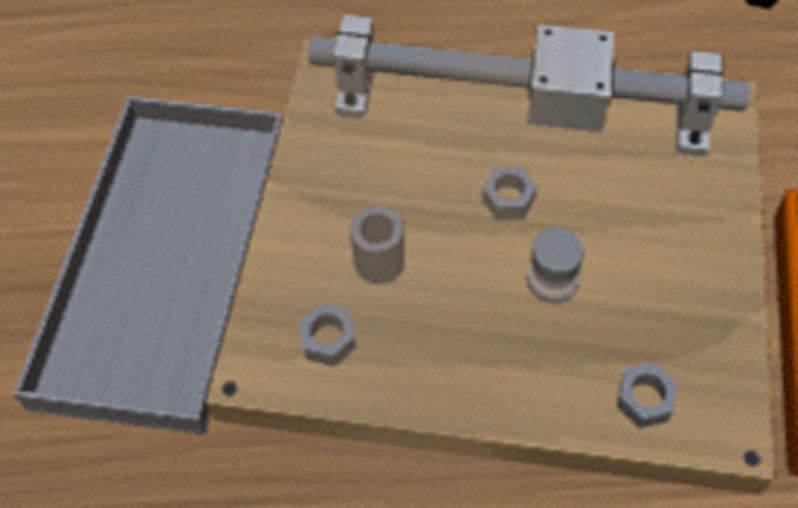

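The crop confirms three steel nuts on the board at crop positions (510,190), (328,333) and (647,393). The black one is off the board.

In board axes (mm), with the board yawed about −10.4°:

| Thing | x | y |
|---|---|---|
| n1 | −16 | −4 |
| n2 | 109 | 87 |
| n3 | 94 | −100 |
| Bushing | 41 | −78 |
| Jar | 37 | 28 |

The tray spans x −67 to 153, so each lane towards −y is free. I'll turn the tool first so that its x axis lies along board +y.

Request:
{"name": "play_rows", "arguments": {
  "plan": [
    {"grip": 0.15,"wz": 7.1},
    {"grip": 0.15,"wz": 7.1},
    {"grip": 0.15,"wz": 7.1},
    {"grip": 0.15,"wz": 7.1},
    {"grip": 0.15,"wz": 7.1},
    {"grip": 0.15,"wz": 7.1},
    {"grip": 0.15,"wz": 7.1},
    {"grip": 0.15,"wz": 7.1},
    {"grip": 0.15,"wz": 7.1},
    {"grip": 0.15,"wz": 7.1},
    {"grip": 0.15,"wz": 7.1},
    {"grip": 0.15,"wz": 7.1},
    {"grip": 0.15}
  ]
}}

```text
$.plan[0]: bad value
```

Request:
{"name": "play_rows", "arguments": {
  "plan": [
    {"grip": 0.15,"tx": 0,"ty": 0,"tz": 0,"wx": 0,"wy": 0,"wz": 7.1},
    {"grip": 0.15,"tx": 0,"ty": 0,"tz": 0,"wx": 0,"wy": 0,"wz": 7.1},
    {"grip": 0.15,"tx": 0,"ty": 0,"tz": 0,"wx": 0,"wy": 0,"wz": 7.1},
    {"grip": 0.15,"tx": 0,"ty": 0,"tz": 0,"wx": 0,"wy": 0,"wz": 7.1},
    {"grip": 0.15,"tx": 0,"ty": 0,"tz": 0,"wx": 0,"wy": 0,"wz": 7.1},
    {"grip": 0.15,"tx": 0,"ty": 0,"tz": 0,"wx": 0,"wy": 0,"wz": 7.1},
    {"grip": 0.15,"tx": 0,"ty": 0,"tz": 0,"wx": 0,"wy": 0,"wz": 7.1},
    {"grip": 0.15,"tx": 0,"ty": 0,"tz": 0,"wx": 0,"wy": 0,"wz": 7.1},
    {"grip": 0.15,"tx": 0,"ty": 0,"tz": 0,"wx": 0,"wy": 0,"wz": 7.1},
    {"grip": 0.15,"tx": 0,"ty": 0,"tz": 0,"wx": 0,"wy": 0,"wz": 7.1},
    {"grip": 0.15,"tx": 0,"ty": 0,"tz": 0,"wx": 0,"wy": 0,"wz": 7.1},
    {"grip": 0.15,"tx": 0,"ty": 0,"tz": 0,"wx": 0,"wy": 0,"wz": 7.1},
    {"grip": 0.15,"tx": 0,"ty": 0,"tz": 0,"wx": 0,"wy": 0,"wz": 0}
  ]
}}

```text
clock: 2.13
ee_pos: [0.1634, 0.6033, 0.2347]
orientation: [0.77, 0.638, 0.0, 0.0]
contact_force: [0.2, 0.1, 0.5]
opening: 0.0145
grip_force: 0.0
```

Request:
{"name": "play_rows", "arguments": {
  "plan": [
    {"grip": 0.15,"tx": -0.027,"ty": 0.028,"tz": 0,"wx": 0,"wy": 0,"wz": 0},
    {"grip": 0.15,"tx": -0.027,"ty": 0.028,"tz": 0,"wx": 0,"wy": 0,"wz": 0},
    {"grip": 0.15,"tx": -0.027,"ty": 0.028,"tz": 0,"wx": 0,"wy": 0,"wz": 0},
    {"grip": 0.15,"tx": -0.027,"ty": 0.028,"tz": 0,"wx": 0,"wy": 0,"wz": 0},
    {"grip": 0.15,"tx": -0.027,"ty": 0.028,"tz": 0,"wx": 0,"wy": 0,"wz": 0},
    {"grip": 0.15,"tx": -0.027,"ty": 0.028,"tz": 0,"wx": 0,"wy": 0,"wz": 0},
    {"grip": 0.15,"tx": -0.027,"ty": 0.028,"tz": 0,"wx": 0,"wy": 0,"wz": 0},
    {"grip": 0.15,"tx": -0.027,"ty": 0.028,"tz": 0,"wx": 0,"wy": 0,"wz": 0},
    {"grip": 0.15,"tx": -0.027,"ty": 0.028,"tz": 0,"wx": 0,"wy": 0,"wz": 0},
    {"grip": 0.15,"tx": -0.027,"ty": 0.028,"tz": 0,"wx": 0,"wy": 0,"wz": 0},
    {"grip": 0.15,"tx": -0.027,"ty": 0.028,"tz": 0,"wx": 0,"wy": 0,"wz": 0},
    {"grip": 0.15,"tx": -0.027,"ty": 0.028,"tz": 0,"wx": 0,"wy": 0,"wz": 0},
    {"grip": 0.15,"tx": -0.027,"ty": 0.028,"tz": 0,"wx": 0,"wy": 0,"wz": 0},
    {"grip": 0.15,"tx": -0.027,"ty": 0.028,"tz": 0,"wx": 0,"wy": 0,"wz": 0},
    {"grip": 0.15,"tx": -0.027,"ty": 0.028,"tz": 0,"wx": 0,"wy": 0,"wz": 0},
    {"grip": 0.15,"tx": -0.027,"ty": 0.028,"tz": 0,"wx": 0,"wy": 0,"wz": 0},
    {"grip": 0.15,"tx": -0.02,"ty": 0.028,"tz": 0,"wx": 0,"wy": 0,"wz": 0},
    {"grip": 0.15,"tx": 0,"ty": 0,"tz": 0,"wx": 0,"wy": 0,"wz": 0},
    {"grip": 0.15,"tx": 0,"ty": 0,"tz": 0,"wx": 0,"wy": 0,"wz": 0}
  ]
}}

```text
clock: 3.72
ee_pos: [0.5514, 0.0705, 0.2347]
orientation: [0.768, 0.64, -0.0, 0.001]
contact_force: [-0.4, 0.9, 0.3]
opening: 0.0136
grip_force: 0.0
```

```bash
cat >> h.py <<'E'
from scipy.spatial.transform import Rotation as Rt
def wray(px,s):
    i=camera_info("wrist");K=np.array(i["intrinsics"]);T=np.array(i["T_tool_cam"])
    d=np.linalg.inv(K)@[px[0],px[1],1]; d=np.array([d[0],-d[1],-d[2]])
    R=Rt.from_quat(s["orientation"]).as_matrix()
    return s["ee_pos"]+R@T[:3,3], R@T[:3,:3]@d
def w_at(px,s,z):
    o,d=wray(px,s);return o+d*(z-o[2])/d[2]
C=np.array([.537,.046]);th=np.radians(-10.4)
EX=np.array([np.cos(th),np.sin(th)]);EY=np.array([-np.sin(th),np.cos(th)])
def bd(p): v=np.array(p)[:2]-C;return np.round(1000*np.array([v@EX,v@EY]),1)
E
python3 - <<'E'
from h import *
s=read_state();im=snapshot("wrist");cv2.imwrite("pics/w1.png",im)
print(s["ee_pos"],bd(s["ee_pos"]),s["joint_positions"],np.array(camera_info("wrist")["T_tool_cam"]).round(3))
for t,z in(("nut_a_center",.038),("bushing",.03),("jar",.03),("tray",0),("board",0)):
    for r in pinpoint("wrist",t):
        p=w_at(r["centre"],s,z);print(t,round(r["confidence"],2),np.round(r["centre"]),p.round(4),bd(p))
E
```

```text
[0.55136895 0.07051985 0.23470972] [ 9.7 26.7] [-0.68607726  0.35369024  0.62348251  1.78124955 -0.23017449  1.07992986
 -0.164076  ] [[-0.001  0.951  0.311  0.085]
 [ 1.     0.001  0.     0.   ]
 [ 0.     0.311 -0.951 -0.151]
 [ 0.     0.     0.     1.   ]]
nut_a_center 0.9 [304. 203.] [0.5239 0.0451 0.038 ] [-12.7  -3.3]
nut_a_center 0.75 [73. 24.] [0.3473 0.2559 0.038 ] [-224.5  172.2]
jar 0.82 [350. 172.] [0.5798 0.0687 0.03  ] [38. 30.]
tray 0.97 [349. 340.] [ 0.5416 -0.1785  0.    ] [  45. -220.]
board 0.72 [319. 191.] [0.5405 0.0451 0.    ] [ 3.6 -0.3]
```

View pics/w1.png

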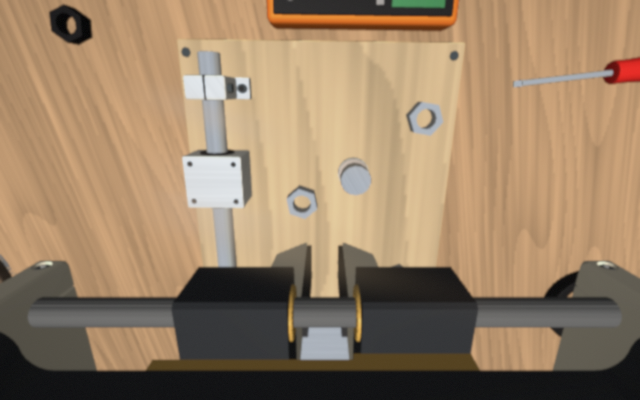

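The wrist view has n1 at pixel (302,203), the jar at (355,175) and n2 at (425,119), in line with the scene estimates. The move stopped short next to n1, so I'll do n1 first.

Request:
{"name": "play_rows", "arguments": {
  "plan": [
    {"grip": 0.15,"tx": 0.005,"ty": -0.013,"tz": 0,"wx": 0,"wy": 0,"wz": 0},
    {"grip": 0.15,"tx": 0.0045,"ty": -0.0127,"tz": 0,"wx": 0,"wy": 0,"wz": 0},
    {"grip": 0.15,"tx": 0,"ty": 0,"tz": 0.016,"wx": 0,"wy": 0,"wz": 0},
    {"grip": 0.15,"tx": 0,"ty": 0,"tz": 0.016,"wx": 0,"wy": 0,"wz": 0},
    {"grip": 0.15,"tx": 0,"ty": 0,"tz": 0.016,"wx": 0,"wy": 0,"wz": 0},
    {"grip": 0.15,"tx": 0,"ty": 0,"tz": 0.016,"wx": 0,"wy": 0,"wz": 0},
    {"grip": 0.15,"tx": 0,"ty": 0,"tz": 0.016,"wx": 0,"wy": 0,"wz": 0},
    {"grip": 0.15,"tx": 0,"ty": 0,"tz": 0.016,"wx": 0,"wy": 0,"wz": 0},
    {"grip": 0.15,"tx": 0,"ty": 0,"tz": 0.016,"wx": 0,"wy": 0,"wz": 0},
    {"grip": 0.15,"tx": 0,"ty": 0,"tz": 0.016,"wx": 0,"wy": 0,"wz": 0},
    {"grip": 0.15,"tx": 0,"ty": 0,"tz": 0,"wx": 0,"wy": 0,"wz": 0}
  ]
}}

```text
clock: 4.93
ee_pos: [0.5248, 0.0876, 0.1044]
orientation: [0.767, 0.641, -0.002, -0.001]
contact_force: [-0.9, 0.3, -0.2]
opening: 0.0139
grip_force: 0.0
```

Run:
```python
from h import *
s=read_state();im=snapshot("wrist");cv2.imwrite("pics/w2.png",im)
print(s["ee_pos"],bd(s["ee_pos"]),s["orientation"].round(3))
for t,z in(("nut_a_center",.038),("jar",.03),("bushing",.03)):
    for r in pinpoint("wrist",t):
        p=w_at(r["centre"],s,z);print(t,round(r["confidence"],2),np.round(r["centre"]),bd(p))
```

```text
[0.52476678 0.08761274 0.1044199 ] [-19.5  38.7] [ 0.767  0.641 -0.002 -0.001]
nut_a_center 0.98 [333. 274.] [-13.3  -3.9]
jar 0.6 [406. 227.] [40.  30.5]
```

View pics/w2.png

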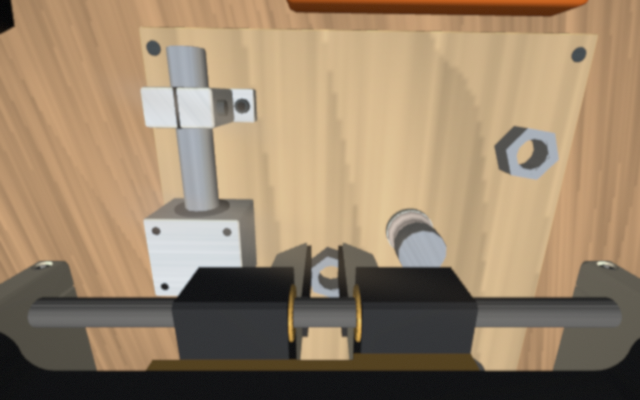

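The wrist view at 0.10 m height shows n1 between and ahead of the fingertips at (330,272), with the jar clear to the right at (415,240). I'll descend the rest of the way with a small shift.

Request:
{"name": "play_rows", "arguments": {
  "plan": [
    {"grip": 0.15,"tx": 0,"ty": 0.005,"tz": 0.01,"wx": 0,"wy": 0,"wz": 0},
    {"grip": 0.15,"tx": 0,"ty": 0,"tz": 0.01,"wx": 0,"wy": 0,"wz": 0},
    {"grip": 0.15,"tx": 0,"ty": 0,"tz": 0.01,"wx": 0,"wy": 0,"wz": 0},
    {"grip": 0.15,"tx": 0,"ty": 0,"tz": 0.01,"wx": 0,"wy": 0,"wz": 0},
    {"grip": 0.15,"tx": 0,"ty": 0,"tz": 0.01,"wx": 0,"wy": 0,"wz": 0},
    {"grip": 0.15,"tx": 0,"ty": 0,"tz": 0.01,"wx": 0,"wy": 0,"wz": 0},
    {"grip": 0.15,"tx": 0,"ty": 0,"tz": 0,"wx": 0,"wy": 0,"wz": 0},
    {"grip": 0.15,"tx": 0,"ty": 0,"tz": 0,"wx": 0,"wy": 0,"wz": 0}
  ]
}}

```text
clock: 5.8
ee_pos: [0.5312, 0.0857, 0.0459]
orientation: [0.768, 0.64, -0.001, -0.0]
contact_force: [-0.2, 0.4, 0.3]
opening: 0.0135
grip_force: 0.0
```

Request:
{"name": "play_rows", "arguments": {
  "plan": [
    {"grip": 0.15,"tx": 0,"ty": 0,"tz": 0.003,"wx": 0,"wy": 0,"wz": 0},
    {"grip": 0.15,"tx": -0.005,"ty": 0,"tz": 0,"wx": 0,"wy": 0,"wz": 0},
    {"grip": 0.15,"tx": -0.005,"ty": 0,"tz": 0,"wx": 0,"wy": 0,"wz": 0},
    {"grip": 0.15,"tx": -0.005,"ty": 0,"tz": 0,"wx": 0,"wy": 0,"wz": 0},
    {"grip": 0.15,"tx": -0.005,"ty": 0,"tz": 0,"wx": 0,"wy": 0,"wz": 0},
    {"grip": 0.15,"tx": -0.005,"ty": 0,"tz": 0,"wx": 0,"wy": 0,"wz": 0},
    {"grip": 0.15,"tx": -0.005,"ty": 0,"tz": 0,"wx": 0,"wy": 0,"wz": 0},
    {"grip": 0.15,"tx": -0.005,"ty": 0,"tz": 0,"wx": 0,"wy": 0,"wz": 0},
    {"grip": 0.15,"tx": -0.005,"ty": 0,"tz": 0,"wx": 0,"wy": 0,"wz": 0},
    {"grip": 0.15,"tx": -0.005,"ty": 0,"tz": 0,"wx": 0,"wy": 0,"wz": 0},
    {"grip": 0.15,"tx": -0.005,"ty": 0,"tz": 0,"wx": 0,"wy": 0,"wz": 0},
    {"grip": 0.15,"tx": -0.005,"ty": 0,"tz": 0,"wx": 0,"wy": 0,"wz": 0},
    {"grip": 0.15,"tx": -0.005,"ty": 0,"tz": 0,"wx": 0,"wy": 0,"wz": 0},
    {"grip": 0.15,"tx": -0.005,"ty": 0,"tz": 0,"wx": 0,"wy": 0,"wz": 0},
    {"grip": 0.15,"tx": -0.005,"ty": 0,"tz": 0,"wx": 0,"wy": 0,"wz": 0},
    {"grip": 0.15,"tx": -0.005,"ty": 0,"tz": 0,"wx": 0,"wy": 0,"wz": 0},
    {"grip": 0.15,"tx": -0.005,"ty": 0,"tz": 0,"wx": 0,"wy": 0,"wz": 0},
    {"grip": 0.15,"tx": -0.005,"ty": 0,"tz": 0,"wx": 0,"wy": 0,"wz": 0},
    {"grip": 0.15,"tx": -0.005,"ty": 0,"tz": 0,"wx": 0,"wy": 0,"wz": 0},
    {"grip": 0.15,"tx": -0.005,"ty": 0,"tz": 0,"wx": 0,"wy": 0,"wz": 0}
  ]
}}

```text
clock: 7.47
ee_pos: [0.5145, -0.008, 0.0437]
orientation: [0.768, 0.64, 0.0, -0.0]
contact_force: [0.5, 0.7, 0.5]
opening: 0.0141
grip_force: 0.2
```

Run:
```python
from h import *
s=read_state();print(s["ee_pos"],bd(s["ee_pos"]))
for c in("scene","side"):
    im=snapshot(c);cv2.imwrite(f"pics/{c}1.png",im)
    for t in("nut_a_center","jar","bushing"):
        for r in pinpoint(c,t):
            p=at_z(c,r["centre"],.038 if t[0]=="n" else .03);print(c,t,round(r["confidence"],2),np.round(r["centre"]),bd(p))
```

```text
[ 0.5145484  -0.00798859  0.04372624] [-12.3 -57.2]
scene nut_a_center 0.52 [434. 156.] [-215.1  169.7]
scene jar 0.82 [359. 258.] [42.1 26.2]
scene bushing 0.6 [300. 254.] [ 48.1 -77.9]
side nut_a_center 0.68 [358. 360.] [-255.9  180.9]
side nut_a_center 0.64 [295. 169.] [ 96.3 -95.5]
side jar 0.89 [279. 220.] [39.8 29.5]
side bushing 0.52 [308. 187.] [ 45.8 -76.8]
```

View pics/side1.png

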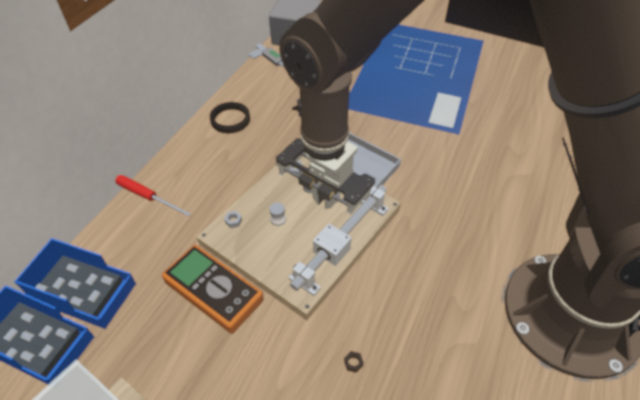

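The side view shows the gripper over the lane and the jar at (278,212) unmoved. n1 is hidden behind the fingers, as expected. I'll push it on over the edge.

Request:
{"name": "play_rows", "arguments": {
  "plan": [
    {"grip": 0.15,"tx": -0.006,"ty": 0,"tz": 0,"wx": 0,"wy": 0,"wz": 0},
    {"grip": 0.15,"tx": -0.006,"ty": 0,"tz": 0,"wx": 0,"wy": 0,"wz": 0},
    {"grip": 0.15,"tx": -0.006,"ty": 0,"tz": 0,"wx": 0,"wy": 0,"wz": 0},
    {"grip": 0.15,"tx": -0.006,"ty": 0,"tz": 0,"wx": 0,"wy": 0,"wz": 0},
    {"grip": 0.15,"tx": -0.006,"ty": 0,"tz": 0,"wx": 0,"wy": 0,"wz": 0},
    {"grip": 0.15,"tx": -0.006,"ty": 0,"tz": 0,"wx": 0,"wy": 0,"wz": 0},
    {"grip": 0.15,"tx": -0.006,"ty": 0,"tz": 0,"wx": 0,"wy": 0,"wz": 0},
    {"grip": 0.15,"tx": -0.006,"ty": 0,"tz": 0,"wx": 0,"wy": 0,"wz": 0},
    {"grip": 0.15,"tx": -0.006,"ty": 0,"tz": 0,"wx": 0,"wy": 0,"wz": 0},
    {"grip": 0.15,"tx": -0.006,"ty": 0,"tz": 0,"wx": 0,"wy": 0,"wz": 0},
    {"grip": 0.15,"tx": -0.006,"ty": 0,"tz": 0,"wx": 0,"wy": 0,"wz": 0},
    {"grip": 0.15,"tx": -0.006,"ty": 0,"tz": 0,"wx": 0,"wy": 0,"wz": 0},
    {"grip": 0.15,"tx": -0.006,"ty": 0,"tz": 0,"wx": 0,"wy": 0,"wz": 0},
    {"grip": 0.15,"tx": -0.006,"ty": 0,"tz": 0,"wx": 0,"wy": 0,"wz": 0},
    {"grip": 0.15,"tx": -0.006,"ty": 0,"tz": 0,"wx": 0,"wy": 0,"wz": 0},
    {"grip": 0.15,"tx": -0.006,"ty": 0,"tz": 0,"wx": 0,"wy": 0,"wz": 0},
    {"grip": 0.15,"tx": -0.006,"ty": 0,"tz": 0,"wx": 0,"wy": 0,"wz": 0},
    {"grip": 0.15,"tx": -0.006,"ty": 0,"tz": 0,"wx": 0,"wy": 0,"wz": 0},
    {"grip": 0.15,"tx": 0,"ty": 0,"tz": 0,"wx": 0,"wy": 0,"wz": 0},
    {"grip": 0.15,"tx": 0,"ty": 0,"tz": 0,"wx": 0,"wy": 0,"wz": 0}
  ]
}}

```text
clock: 9.53
ee_pos: [0.4951, -0.1141, 0.0437]
orientation: [0.768, 0.64, -0.0, -0.0]
contact_force: [0.0, -0.0, 0.2]
opening: 0.0138
grip_force: 0.0
```

Run:
```python
from h import *
s=read_state();print(s["ee_pos"],bd(s["ee_pos"]))
for c in("scene","side"):
    im=snapshot(c);cv2.imwrite(f"pics/{c}2.png",im)
    for t in("nut_a_center",):
        for r in pinpoint(c,t):
            p=at_z(c,r["centre"],.038);q=at_z(c,r["centre"],.011);print(c,t,round(r["confidence"],2),np.round(r["centre"]),bd(p),bd(q))
```

```text
[ 0.49505798 -0.11410409  0.04369157] [ -12.4 -165. ]
scene nut_a_center 0.47 [429. 152.] [-227.4  159.6] [-254.4  167.1]
scene nut_a_center 0.43 [393. 294.] [104.8  86.8] [93.1 90.9]
side nut_a_center 0.58 [359. 176.] [ -26.8 -161.5] [ -14.3 -182.4]
side nut_a_center 0.53 [356. 362.] [-254.6  185.2] [-249.6  175.6]
```

The side camera puts n1 at (−14,−182) at tray-floor height, so it has dropped in. Next I'll lift and go behind n3, turned 18° so n3 lands away from n2's lane.

Request:
{"name": "play_rows", "arguments": {
  "plan": [
    {"grip": 0.15,"tx": 0,"ty": 0,"tz": -0.025,"wx": 0,"wy": 0,"wz": 0},
    {"grip": 0.15,"tx": 0,"ty": 0,"tz": -0.025,"wx": 0,"wy": 0,"wz": 0},
    {"grip": 0.15,"tx": 0,"ty": 0,"tz": -0.025,"wx": 0,"wy": 0,"wz": 0},
    {"grip": 0.15,"tx": 0,"ty": 0,"tz": 0,"wx": 0,"wy": 0,"wz": 0},
    {"grip": 0.15,"tx": 0.016,"ty": 0.019,"tz": 0,"wx": 0,"wy": 0,"wz": 0},
    {"grip": 0.15,"tx": 0.016,"ty": 0.019,"tz": 0,"wx": 0,"wy": 0,"wz": 0},
    {"grip": 0.15,"tx": 0.016,"ty": 0.019,"tz": 0,"wx": 0,"wy": 0,"wz": 0},
    {"grip": 0.15,"tx": 0.016,"ty": 0.019,"tz": 0,"wx": 0,"wy": 0,"wz": 0},
    {"grip": 0.15,"tx": 0.016,"ty": 0.019,"tz": 0,"wx": 0,"wy": 0,"wz": 0},
    {"grip": 0.15,"tx": 0.016,"ty": 0.019,"tz": 0,"wx": 0,"wy": 0,"wz": 0},
    {"grip": 0.15,"tx": 0,"ty": 0,"tz": 0,"wx": 0,"wy": 0,"wz": 6},
    {"grip": 0.15,"tx": 0,"ty": 0,"tz": 0,"wx": 0,"wy": 0,"wz": 6},
    {"grip": 0.15,"tx": 0,"ty": 0,"tz": 0,"wx": 0,"wy": 0,"wz": 6},
    {"grip": 0.15,"tx": 0,"ty": 0,"tz": 0,"wx": 0,"wy": 0,"wz": 0},
    {"grip": 0.15,"tx": 0,"ty": 0,"tz": 0,"wx": 0,"wy": 0,"wz": 0}
  ]
}}

```text
clock: 10.98
ee_pos: [0.6244, -0.0394, 0.1181]
orientation: [0.858, 0.514, -0.0, -0.0]
contact_force: [-0.2, -0.1, 0.5]
opening: 0.014
grip_force: 0.0
```

Run:
```python
from h import *
s=read_state();print(s["ee_pos"],bd(s["ee_pos"]),s["orientation"].round(3),s["joint_positions"].round(2))
ims=[]
for c in("wrist","scene","side"):
    im=snapshot(c);cv2.imwrite(f"pics/{c}3.png",im);ims.append(im)
    for t in("nut_a_center","bushing","jar"):
        for r in pinpoint(c,t):
            f=(lambda z:w_at(r["centre"],s,z)) if c=="wrist" else (lambda z:at_z(c,r["centre"],z))
            print(c,t,round(r["confidence"],2),np.round(r["centre"]),bd(f(.038 if t[0]=="n" else .03)),bd(f(.011)))
a=cv2.resize(ims[0],(400,250));b=cv2.resize(ims[1][140:340,160:480],(400,250));d=cv2.resize(ims[2][100:300,180:500],(800,500))
cv2.imwrite("pics/m3.png",cv2.resize(np.vstack([np.hstack([a,b]),d]),(800,600)))
```

```text
[ 0.62437069 -0.03939959  0.11811426] [101.4 -68.2] [ 0.858  0.514 -0.    -0.   ] [-0.41  0.6   0.6   1.74 -0.41  0.93 -0.14]
wrist bushing 0.71 [250. 241.] [ 37.9 -74.8] [ 30.8 -81.7]
wrist jar 0.65 [197. 106.] [41.4 31.4] [34.5 32.9]
scene nut_a_center 0.7 [436. 156.] [-217.5  172.6] [-244.1  180.7]
scene nut_a_center 0.61 [256. 221.] [  -6.  -169.9] [ -22.9 -177.7]
scene bushing 0.44 [257. 221.] [ -11.1 -169.5] [ -23.  -174.9]
scene bushing 0.34 [393. 300.] [112.7  88.2] [104.8  91.1]
scene jar 0.61 [360. 255.] [36.2 28.6] [25.8 29.6]
side nut_a_center 0.6 [356. 176.] [ -22.2 -157.4] [  -9.6 -178.2]
side nut_a_center 0.59 [355. 363.] [-255.4  187.2] [-250.4  177.6]
side nut_a_center 0.53 [233. 218.] [113.4  83.4] [130.5  70.4]
side bushing 0.77 [314. 186.] [ 37.1 -85.6] [ 47.3 -98.5]
side jar 0.86 [280. 219.] [38.8 26.2] [49.  15.9]
```

View pics/m3.png

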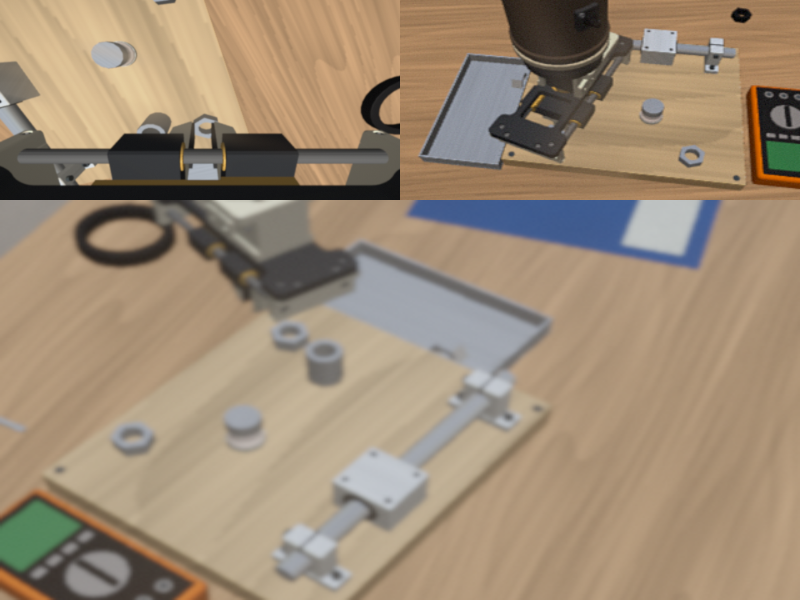

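n1 is in the tray, but it may be leaning on the tray wall, so I'll check that later. n3 is at about (328,200) in the wrist picture. I'll measure it from there.

Run:
```python
from h import *
s=read_state()
im=cv2.imread("pics/wrist3.png")
for px in((328,201),):print(bd(w_at(px,s,.038)),bd(w_at(px,s,.046)))
cv2.imwrite("pics/z3.png",np.vstack([cv2.resize(im[150:300,200:440],(640,400)),cv2.resize(cv2.imread("pics/scene3.png")[180:250,230:310],(640,200),interpolation=cv2.INTER_CUBIC)]))
R=Rt.from_quat(s["orientation"]).as_matrix();T=np.array(camera_info("wrist")["T_tool_cam"])
print("z3 px of nominal n3:")
i=camera_info("wrist");K=np.array(i["intrinsics"])
for b in((94,-100),(95,-97),(41,-78)):
    P=np.append(C+EX*b[0]/1000+EY*b[1]/1000,.038)
    t=R.T@(P-s["ee_pos"]);c=np.linalg.inv(T)@np.append(t,1);p=K@[c[0],-c[1],-c[2]];print(b,p[:2]/p[2],"tool xyz",t.round(4))
```

```text
[107.3 -60.1] [108.1 -57.6]
z3 px of nominal n3:
(94, -100) [327.36433965 253.1066067 ] tool xyz [-0.0322  0.0024  0.0808]
(95, -97) [327.40642686 249.37859474] tool xyz [-0.0291  0.0024  0.0808]
(41, -78) [252.56545071 247.76090278] tool xyz [-0.0276 -0.0548  0.0808]
```

View pics/z3.png

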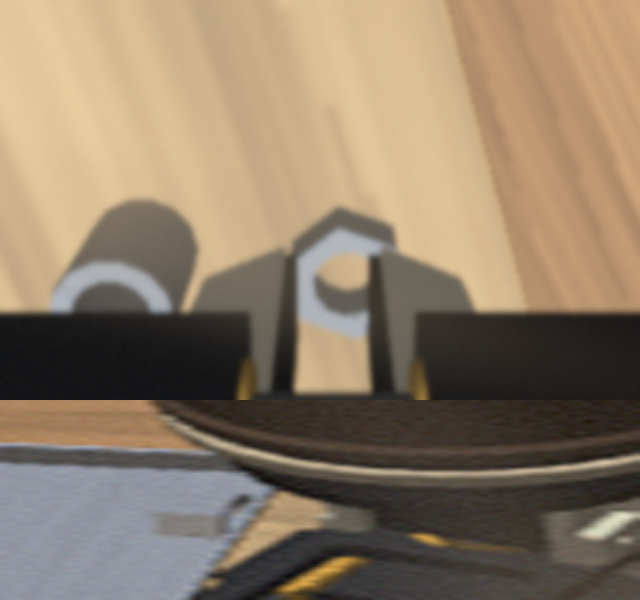

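n3 is at (329,253) in the wrist picture, matching the predicted (327,253). I'll back off 6 mm and descend.

Request:
{"name": "play_rows", "arguments": {
  "plan": [
    {"grip": 0.15,"tx": 0.006,"ty": 0.002,"tz": 0,"wx": 0,"wy": 0,"wz": 0},
    {"grip": 0.15,"tx": 0,"ty": 0,"tz": 0.0105,"wx": 0,"wy": 0,"wz": 0},
    {"grip": 0.15,"tx": 0,"ty": 0,"tz": 0.0105,"wx": 0,"wy": 0,"wz": 0},
    {"grip": 0.15,"tx": 0,"ty": 0,"tz": 0.0105,"wx": 0,"wy": 0,"wz": 0},
    {"grip": 0.15,"tx": 0,"ty": 0,"tz": 0.0105,"wx": 0,"wy": 0,"wz": 0},
    {"grip": 0.15,"tx": 0,"ty": 0,"tz": 0.0105,"wx": 0,"wy": 0,"wz": 0},
    {"grip": 0.15,"tx": 0,"ty": 0,"tz": 0.0105,"wx": 0,"wy": 0,"wz": 0},
    {"grip": 0.15,"tx": 0,"ty": 0,"tz": 0.0105,"wx": 0,"wy": 0,"wz": 0},
    {"grip": 0.15,"tx": 0,"ty": 0,"tz": 0,"wx": 0,"wy": 0,"wz": 0},
    {"grip": 0.15,"tx": 0,"ty": 0,"tz": 0,"wx": 0,"wy": 0,"wz": 0}
  ]
}}

```text
clock: 12.42
ee_pos: [0.6288, -0.0356, 0.0445]
orientation: [0.859, 0.512, -0.001, -0.0]
contact_force: [0.6, 0.4, -0.5]
opening: 0.0138
grip_force: 0.0
```

Request:
{"name": "play_rows", "arguments": {
  "plan": [
    {"grip": 0.15,"tx": -0.006,"ty": 0,"tz": 0,"wx": 0,"wy": 0,"wz": 0},
    {"grip": 0.15,"tx": -0.006,"ty": 0,"tz": 0,"wx": 0,"wy": 0,"wz": 0},
    {"grip": 0.15,"tx": -0.006,"ty": 0,"tz": 0,"wx": 0,"wy": 0,"wz": 0},
    {"grip": 0.15,"tx": -0.006,"ty": 0,"tz": 0,"wx": 0,"wy": 0,"wz": 0},
    {"grip": 0.15,"tx": -0.006,"ty": 0,"tz": 0,"wx": 0,"wy": 0,"wz": 0},
    {"grip": 0.15,"tx": -0.006,"ty": 0,"tz": 0,"wx": 0,"wy": 0,"wz": 0},
    {"grip": 0.15,"tx": -0.006,"ty": 0,"tz": 0,"wx": 0,"wy": 0,"wz": 0},
    {"grip": 0.15,"tx": -0.006,"ty": 0,"tz": 0,"wx": 0,"wy": 0,"wz": 0},
    {"grip": 0.15,"tx": -0.006,"ty": 0,"tz": 0,"wx": 0,"wy": 0,"wz": 0},
    {"grip": 0.15,"tx": -0.006,"ty": 0,"tz": 0,"wx": 0,"wy": 0,"wz": 0},
    {"grip": 0.15,"tx": -0.006,"ty": 0,"tz": 0,"wx": 0,"wy": 0,"wz": 0},
    {"grip": 0.15,"tx": -0.006,"ty": 0,"tz": 0,"wx": 0,"wy": 0,"wz": 0},
    {"grip": 0.15,"tx": -0.006,"ty": 0,"tz": 0,"wx": 0,"wy": 0,"wz": 0},
    {"grip": 0.15,"tx": -0.006,"ty": 0,"tz": 0,"wx": 0,"wy": 0,"wz": 0},
    {"grip": 0.15,"tx": -0.006,"ty": 0,"tz": 0,"wx": 0,"wy": 0,"wz": 0},
    {"grip": 0.15,"tx": -0.006,"ty": 0,"tz": 0,"wx": 0,"wy": 0,"wz": 0},
    {"grip": 0.15,"tx": -0.006,"ty": 0,"tz": 0,"wx": 0,"wy": 0,"wz": 0},
    {"grip": 0.15,"tx": -0.006,"ty": 0,"tz": 0,"wx": 0,"wy": 0,"wz": 0},
    {"grip": 0.15,"tx": 0,"ty": 0,"tz": 0,"wx": 0,"wy": 0,"wz": 0},
    {"grip": 0.15,"tx": 0,"ty": 0,"tz": 0,"wx": 0,"wy": 0,"wz": 0}
  ]
}}

```text
clock: 14.08
ee_pos: [0.5777, -0.1309, 0.0452]
orientation: [0.859, 0.512, -0.0, -0.0]
contact_force: [0.2, -0.4, -0.8]
opening: 0.0138
grip_force: 0.0
```

Request:
{"name": "play_rows", "arguments": {
  "plan": [
    {"grip": 0.15,"tx": 0,"ty": 0,"tz": -0.025,"wx": 0,"wy": 0,"wz": 0},
    {"grip": 0.15,"tx": 0,"ty": 0,"tz": -0.025,"wx": 0,"wy": 0,"wz": 0},
    {"grip": 0.15,"tx": 0,"ty": 0,"tz": -0.025,"wx": 0,"wy": 0,"wz": 0},
    {"grip": 0.15,"tx": 0,"ty": 0,"tz": 0,"wx": 0,"wy": 0,"wz": -6},
    {"grip": 0.15,"tx": 0,"ty": 0,"tz": 0,"wx": 0,"wy": 0,"wz": -6},
    {"grip": 0.15,"tx": 0,"ty": 0,"tz": 0,"wx": 0,"wy": 0,"wz": -6},
    {"grip": 0.15,"tx": 0.024,"ty": 0.003,"tz": 0,"wx": 0,"wy": 0,"wz": 0},
    {"grip": 0.15,"tx": 0.024,"ty": 0.003,"tz": 0,"wx": 0,"wy": 0,"wz": 0},
    {"grip": 0.15,"tx": 0.024,"ty": 0.003,"tz": 0,"wx": 0,"wy": 0,"wz": 0},
    {"grip": 0.15,"tx": 0.024,"ty": 0.003,"tz": 0,"wx": 0,"wy": 0,"wz": 0},
    {"grip": 0.15,"tx": 0.024,"ty": 0.003,"tz": 0,"wx": 0,"wy": 0,"wz": 0},
    {"grip": 0.15,"tx": 0.024,"ty": 0.003,"tz": 0,"wx": 0,"wy": 0,"wz": 0},
    {"grip": 0.15,"tx": 0.024,"ty": 0.003,"tz": 0,"wx": 0,"wy": 0,"wz": 0},
    {"grip": 0.15,"tx": 0.024,"ty": 0.003,"tz": 0,"wx": 0,"wy": 0,"wz": 0},
    {"grip": 0.15,"tx": 0.024,"ty": 0.003,"tz": 0,"wx": 0,"wy": 0,"wz": 0},
    {"grip": 0.15,"tx": 0.024,"ty": 0.003,"tz": 0,"wx": 0,"wy": 0,"wz": 0},
    {"grip": 0.15,"tx": 0.024,"ty": 0.003,"tz": 0,"wx": 0,"wy": 0,"wz": 0},
    {"grip": 0.15,"tx": 0.024,"ty": 0.003,"tz": 0,"wx": 0,"wy": 0,"wz": 0},
    {"grip": 0.15,"tx": 0,"ty": 0,"tz": 0,"wx": 0,"wy": 0,"wz": 0},
    {"grip": 0.15,"tx": 0,"ty": 0,"tz": 0,"wx": 0,"wy": 0,"wz": 0}
  ]
}}

```text
clock: 15.75
ee_pos: [0.665, 0.1491, 0.1197]
orientation: [0.767, 0.642, 0.0, -0.0]
contact_force: [0.4, -0.4, -0.1]
opening: 0.0138
grip_force: 0.0
```

Run:
```python
from h import *
s=read_state();print(s["ee_pos"],bd(s["ee_pos"]),s["orientation"].round(3))
ims=[]
for c in("wrist","scene","side"):
    im=snapshot(c);cv2.imwrite(f"pics/{c}4.png",im);ims.append(im)
    for t in("nut_a_center","bushing","jar"):
        for r in pinpoint(c,t):
            f=(lambda z:w_at(r["centre"],s,z)) if c=="wrist" else (lambda z:at_z(c,r["centre"],z))
            print(c,t,round(r["confidence"],2),np.round(r["centre"]),bd(f(.038 if t[0]=="n" else .03)),bd(f(.011)))
cu=cv2.INTER_CUBIC
a=cv2.resize(ims[0][200:400,200:440],(400,333));b=cv2.resize(ims[1][180:320,170:338],(400,333),interpolation=cu);d=cv2.resize(ims[2][115:215,260:560],(800,266),interpolation=cu)
cv2.imwrite("pics/m4.png",np.vstack([np.hstack([a,b]),d]))
```

```text
[0.66500234 0.14910338 0.11966403] [107.3 124.5] [ 0.767  0.642  0.    -0.   ]
scene nut_a_center 0.46 [254. 217.] [ -14.9 -175. ] [ -32.1 -183. ]
scene nut_a_center 0.45 [434. 155.] [-219.   168.2] [-245.7  176.2]
scene bushing 0.68 [296. 252.] [ 44.8 -85.5] [ 34.7 -88.1]
scene jar 0.96 [360. 256.] [38.9 29. ] [28.7 30. ]
side nut_a_center 0.76 [354. 362.] [-252.4  186.9] [-247.3  177.3]
side nut_a_center 0.48 [358. 174.] [ -22.3 -165.4] [  -9.7 -186.5]
side bushing 0.63 [311. 190.] [ 34.9 -73.2] [ 45.  -85.8]
side jar 0.58 [279. 221.] [38.1 30.5] [48.3 20.3]
side jar 0.5 [354. 178.] [ -18.5 -157. ] [  -9.6 -171.5]
```

View pics/m4.png

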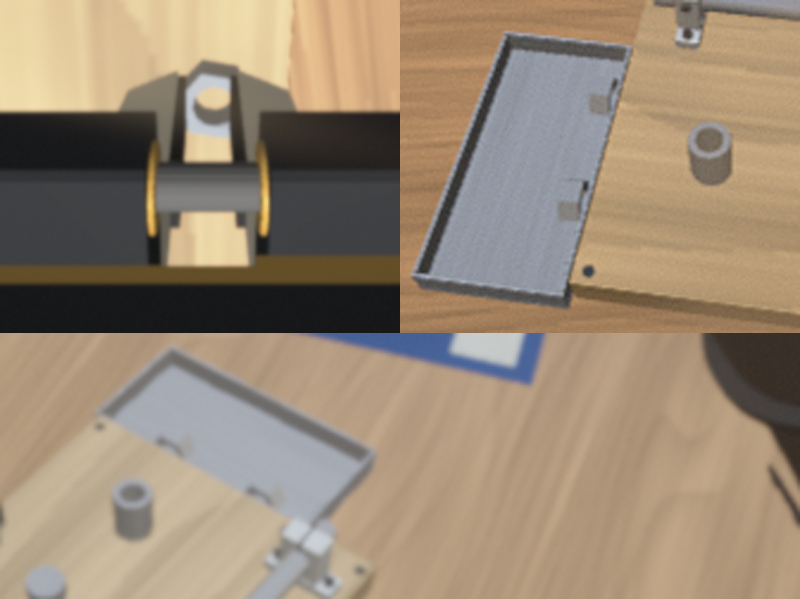

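Both n1 and n3 stand on edge inside the tray against its board-side wall, at scene px (254,222) and (243,264). The wrist view has n2 at about (326,263), straight ahead of the tool. I'll sweep n2 with the tips a little lower and further over the edge, then topple the other two.

Request:
{"name": "play_rows", "arguments": {
  "plan": [
    {"grip": 0.15,"tx": 0,"ty": 0.003,"tz": 0.0098,"wx": 0,"wy": 0,"wz": 0},
    {"grip": 0.15,"tx": 0,"ty": 0,"tz": 0.0098,"wx": 0,"wy": 0,"wz": 0},
    {"grip": 0.15,"tx": 0,"ty": 0,"tz": 0.0098,"wx": 0,"wy": 0,"wz": 0},
    {"grip": 0.15,"tx": 0,"ty": 0,"tz": 0.0098,"wx": 0,"wy": 0,"wz": 0},
    {"grip": 0.15,"tx": 0,"ty": 0,"tz": 0.0098,"wx": 0,"wy": 0,"wz": 0},
    {"grip": 0.15,"tx": 0,"ty": 0,"tz": 0.0098,"wx": 0,"wy": 0,"wz": 0},
    {"grip": 0.15,"tx": 0,"ty": 0,"tz": 0.0098,"wx": 0,"wy": 0,"wz": 0},
    {"grip": 0.15,"tx": 0,"ty": 0,"tz": 0.006,"wx": 0,"wy": 0,"wz": 0},
    {"grip": 0.15,"tx": 0,"ty": 0,"tz": 0,"wx": 0,"wy": 0,"wz": 0},
    {"grip": 0.15,"tx": 0,"ty": 0,"tz": 0,"wx": 0,"wy": 0,"wz": 0}
  ]
}}

```text
clock: 17.18
ee_pos: [0.668, 0.1456, 0.0453]
orientation: [0.768, 0.64, -0.0, -0.0]
contact_force: [0.1, -0.2, 0.8]
opening: 0.0137
grip_force: 0.0
```

Request:
{"name": "play_rows", "arguments": {
  "plan": [
    {"grip": 0.15,"tx": 0,"ty": 0,"tz": 0.004,"wx": 0,"wy": 0,"wz": 0},
    {"grip": 0.15,"tx": -0.006,"ty": 0,"tz": 0,"wx": 0,"wy": 0,"wz": 0},
    {"grip": 0.15,"tx": -0.006,"ty": 0,"tz": 0,"wx": 0,"wy": 0,"wz": 0},
    {"grip": 0.15,"tx": -0.006,"ty": 0,"tz": 0,"wx": 0,"wy": 0,"wz": 0},
    {"grip": 0.15,"tx": -0.006,"ty": 0,"tz": 0,"wx": 0,"wy": 0,"wz": 0},
    {"grip": 0.15,"tx": -0.006,"ty": 0,"tz": 0,"wx": 0,"wy": 0,"wz": 0},
    {"grip": 0.15,"tx": -0.006,"ty": 0,"tz": 0,"wx": 0,"wy": 0,"wz": 0},
    {"grip": 0.15,"tx": -0.006,"ty": 0,"tz": 0,"wx": 0,"wy": 0,"wz": 0},
    {"grip": 0.15,"tx": -0.006,"ty": 0,"tz": 0,"wx": 0,"wy": 0,"wz": 0},
    {"grip": 0.15,"tx": -0.006,"ty": 0,"tz": 0,"wx": 0,"wy": 0,"wz": 0},
    {"grip": 0.15,"tx": -0.006,"ty": 0,"tz": 0,"wx": 0,"wy": 0,"wz": 0},
    {"grip": 0.15,"tx": -0.006,"ty": 0,"tz": 0,"wx": 0,"wy": 0,"wz": 0},
    {"grip": 0.15,"tx": -0.006,"ty": 0,"tz": 0,"wx": 0,"wy": 0,"wz": 0},
    {"grip": 0.15,"tx": -0.006,"ty": 0,"tz": 0,"wx": 0,"wy": 0,"wz": 0},
    {"grip": 0.15,"tx": -0.006,"ty": 0,"tz": 0,"wx": 0,"wy": 0,"wz": 0},
    {"grip": 0.15,"tx": -0.006,"ty": 0,"tz": 0,"wx": 0,"wy": 0,"wz": 0},
    {"grip": 0.15,"tx": -0.006,"ty": 0,"tz": 0,"wx": 0,"wy": 0,"wz": 0},
    {"grip": 0.15,"tx": -0.006,"ty": 0,"tz": 0,"wx": 0,"wy": 0,"wz": 0},
    {"grip": 0.15,"tx": -0.006,"ty": 0,"tz": 0,"wx": 0,"wy": 0,"wz": 0},
    {"grip": 0.15,"tx": -0.006,"ty": 0,"tz": 0,"wx": 0,"wy": 0,"wz": 0}
  ]
}}

```text
clock: 18.85
ee_pos: [0.6475, 0.033, 0.0416]
orientation: [0.768, 0.64, 0.0, 0.0]
contact_force: [0.1, 1.0, 0.3]
opening: 0.0138
grip_force: 0.2
```

Request:
{"name": "play_rows", "arguments": {
  "plan": [
    {"grip": 0.15,"tx": -0.006,"ty": 0,"tz": 0,"wx": 0,"wy": 0,"wz": 0},
    {"grip": 0.15,"tx": -0.006,"ty": 0,"tz": 0,"wx": 0,"wy": 0,"wz": 0},
    {"grip": 0.15,"tx": -0.006,"ty": 0,"tz": 0,"wx": 0,"wy": 0,"wz": 0},
    {"grip": 0.15,"tx": -0.006,"ty": 0,"tz": 0,"wx": 0,"wy": 0,"wz": 0},
    {"grip": 0.15,"tx": -0.006,"ty": 0,"tz": 0,"wx": 0,"wy": 0,"wz": 0},
    {"grip": 0.15,"tx": -0.006,"ty": 0,"tz": 0,"wx": 0,"wy": 0,"wz": 0},
    {"grip": 0.15,"tx": -0.006,"ty": 0,"tz": 0,"wx": 0,"wy": 0,"wz": 0},
    {"grip": 0.15,"tx": -0.006,"ty": 0,"tz": 0,"wx": 0,"wy": 0,"wz": 0},
    {"grip": 0.15,"tx": -0.006,"ty": 0,"tz": 0,"wx": 0,"wy": 0,"wz": 0},
    {"grip": 0.15,"tx": -0.006,"ty": 0,"tz": 0,"wx": 0,"wy": 0,"wz": 0},
    {"grip": 0.15,"tx": -0.006,"ty": 0,"tz": 0,"wx": 0,"wy": 0,"wz": 0},
    {"grip": 0.15,"tx": -0.006,"ty": 0,"tz": 0,"wx": 0,"wy": 0,"wz": 0},
    {"grip": 0.15,"tx": -0.006,"ty": 0,"tz": 0,"wx": 0,"wy": 0,"wz": 0},
    {"grip": 0.15,"tx": -0.006,"ty": 0,"tz": 0,"wx": 0,"wy": 0,"wz": 0},
    {"grip": 0.15,"tx": -0.006,"ty": 0,"tz": 0,"wx": 0,"wy": 0,"wz": 0},
    {"grip": 0.15,"tx": 0,"ty": 0,"tz": 0,"wx": 0,"wy": 0,"wz": 0}
  ]
}}

```text
clock: 20.18
ee_pos: [0.631, -0.057, 0.0417]
orientation: [0.769, 0.64, -0.0, 0.0]
contact_force: [0.1, -0.6, 0.9]
opening: 0.0138
grip_force: 0.0
```

Run:
```python
from h import *
s=read_state();print(s["ee_pos"],bd(s["ee_pos"]),s["contact_force"].round(1))
c="side";snapshot(c)
for r in pinpoint(c,"nut_a_center"):print(round(r["confidence"],2),np.round(r["centre"]),bd(at_z(c,r["centre"],.038)),bd(at_z(c,r["centre"],.011)))
```

```text
[ 0.63103926 -0.05696814  0.0417479 ] [111.1 -84.3] [ 0.1 -0.6  0.9]
0.54 [360. 174.] [ -25.9 -166.3] [ -13.4 -187.4]
```

Request:
{"name": "play_rows", "arguments": {
  "plan": [
    {"grip": 0.15,"tx": -0.006,"ty": 0,"tz": 0,"wx": 0,"wy": 0,"wz": 0},
    {"grip": 0.15,"tx": -0.006,"ty": 0,"tz": 0,"wx": 0,"wy": 0,"wz": 0},
    {"grip": 0.15,"tx": -0.006,"ty": 0,"tz": 0,"wx": 0,"wy": 0,"wz": 0},
    {"grip": 0.15,"tx": -0.006,"ty": 0,"tz": 0,"wx": 0,"wy": 0,"wz": 0},
    {"grip": 0.15,"tx": -0.006,"ty": 0,"tz": 0,"wx": 0,"wy": 0,"wz": 0},
    {"grip": 0.15,"tx": -0.006,"ty": 0,"tz": 0,"wx": 0,"wy": 0,"wz": 0},
    {"grip": 0.15,"tx": -0.006,"ty": 0,"tz": 0,"wx": 0,"wy": 0,"wz": 0},
    {"grip": 0.15,"tx": -0.006,"ty": 0,"tz": 0,"wx": 0,"wy": 0,"wz": 0},
    {"grip": 0.15,"tx": -0.006,"ty": 0,"tz": 0,"wx": 0,"wy": 0,"wz": 0},
    {"grip": 0.15,"tx": -0.006,"ty": 0,"tz": 0,"wx": 0,"wy": 0,"wz": 0},
    {"grip": 0.15,"tx": -0.006,"ty": 0,"tz": 0,"wx": 0,"wy": 0,"wz": 0},
    {"grip": 0.15,"tx": -0.006,"ty": 0,"tz": 0,"wx": 0,"wy": 0,"wz": 0},
    {"grip": 0.15,"tx": -0.006,"ty": 0,"tz": 0,"wx": 0,"wy": 0,"wz": 0},
    {"grip": 0.15,"tx": -0.006,"ty": 0,"tz": 0,"wx": 0,"wy": 0,"wz": 0},
    {"grip": 0.15,"tx": -0.006,"ty": 0,"tz": 0,"wx": 0,"wy": 0,"wz": 0},
    {"grip": 0.15,"tx": -0.006,"ty": 0,"tz": 0,"wx": 0,"wy": 0,"wz": 0},
    {"grip": 0.15,"tx": -0.006,"ty": 0,"tz": 0,"wx": 0,"wy": 0,"wz": 0},
    {"grip": 0.15,"tx": -0.006,"ty": 0,"tz": 0,"wx": 0,"wy": 0,"wz": 0},
    {"grip": 0.15,"tx": 0,"ty": 0,"tz": 0,"wx": 0,"wy": 0,"wz": 0}
  ]
}}

```text
clock: 21.87
ee_pos: [0.6115, -0.1632, 0.0418]
orientation: [0.769, 0.64, -0.0, 0.0]
contact_force: [-0.3, -0.4, 0.2]
opening: 0.0135
grip_force: 0.0
```

Request:
{"name": "play_rows", "arguments": {
  "plan": [
    {"grip": 0.15,"tx": 0,"ty": 0,"tz": -0.025,"wx": 0,"wy": 0,"wz": 0},
    {"grip": 0.15,"tx": 0,"ty": 0,"tz": -0.025,"wx": 0,"wy": 0,"wz": 0},
    {"grip": 0.15,"tx": 0,"ty": 0,"tz": -0.025,"wx": 0,"wy": 0,"wz": 0},
    {"grip": 0.15,"tx": 0.025,"ty": 0,"tz": -0.02,"wx": 0,"wy": 0,"wz": 0},
    {"grip": 0.15,"tx": 0.025,"ty": 0,"tz": -0.02,"wx": 0,"wy": 0,"wz": 0},
    {"grip": 0.15,"tx": 0.025,"ty": 0,"tz": 0,"wx": 0,"wy": 0,"wz": 0},
    {"grip": 0.15,"tx": 0.025,"ty": 0,"tz": 0,"wx": 0,"wy": 0,"wz": 0},
    {"grip": 0.15,"tx": 0.025,"ty": 0,"tz": 0,"wx": 0,"wy": 0,"wz": 0},
    {"grip": 0.15,"tx": 0.025,"ty": 0,"tz": 0,"wx": 0,"wy": 0,"wz": 0},
    {"grip": 0.15,"tx": 0,"ty": 0,"tz": 0,"wx": 0,"wy": 0,"wz": 0}
  ]
}}

```text
clock: 22.7
ee_pos: [0.6398, -0.0058, 0.1561]
orientation: [0.766, 0.643, 0.001, -0.002]
contact_force: [-0.3, 1.2, -0.2]
opening: 0.0136
grip_force: 0.0
```

Run:
```python
from h import *
s=read_state();print(s["ee_pos"],bd(s["ee_pos"]),s["orientation"].round(3))
ims=[]
for c in("scene","side"):
    im=snapshot(c);cv2.imwrite(f"pics/{c}5.png",im);ims.append(im)
    for t in("nut_a_center","bushing","jar","tray"):
        for r in pinpoint(c,t):
            f=(lambda z:at_z(c,r["centre"],z))
            print(c,t,round(r["confidence"],2),np.round(r["centre"]),bd(f(.038 if t[0]=="n" else .03)),bd(f(.011)))
cu=cv2.INTER_CUBIC
b=cv2.resize(ims[0][180:320,170:380],(800,533),interpolation=cu)[:400];d=cv2.resize(ims[1][115:215,260:460],(400,200),interpolation=cu)
b=cv2.resize(ims[0][185:315,170:365],(600,400),interpolation=cu)
cv2.imwrite("pics/m5.png",np.vstack([b,np.hstack([d,np.zeros((200,200,3),np.uint8)])]))
```

```text
[ 0.63977027 -0.00583895  0.15613512] [110.4 -32.4] [ 0.766  0.643  0.001 -0.002]
scene nut_a_center 0.75 [432. 153.] [-223.7  165.5] [-250.6  173.3]
scene nut_a_center 0.51 [252. 223.] [  -0.6 -175.7] [ -17.2 -183.7]
scene nut_a_center 0.2 [299. 251.] [ 46.1 -79.1] [ 31.7 -82.6]
scene bushing 0.41 [298. 250.] [ 40.5 -82.7] [ 30.4 -85.3]
scene jar 0.84 [358. 256.] [39.  25.3] [28.8 26.2]
scene tray 0.88 [231. 250.] [  55.2 -202.7] [  45.5 -209.1]
side nut_a_center 0.66 [358. 176.] [ -26.5 -159.5] [ -14.1 -180.4]
side nut_a_center 0.48 [354. 361.] [-251.3  185.3] [-246.2  175.7]
side bushing 0.55 [310. 190.] [ 37.7 -73.7] [ 47.8 -86.3]
side jar 0.75 [301. 231.] [-13.8  23.3] [-4.8 13. ]
side jar 0.51 [278. 222.] [38.2 33. ] [48.3 22.9]
side tray 0.65 [346. 159.] [  27.2 -193.2] [  37.2 -208.5]
```

View pics/m5.png

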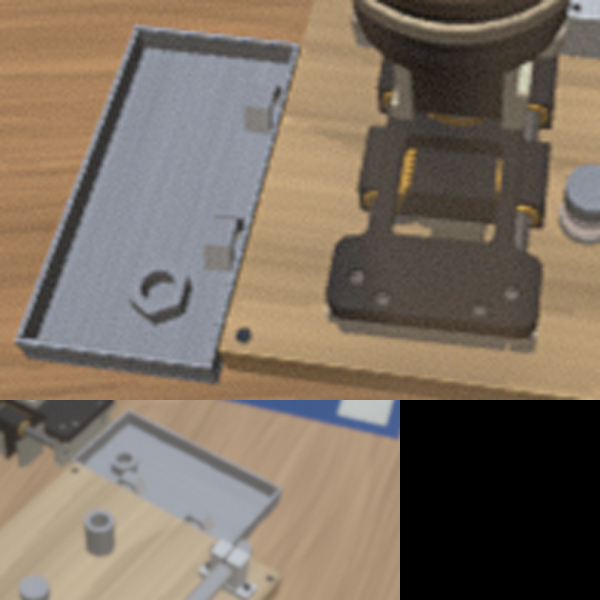

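n2 lies flat in the tray. n3 and n1 still stand on edge against the near wall. I'll compute where they are, so the same low sweep that worked for n2 can lay them down.

Run:
```python
from h import *
for n,px,z in(("n2",(222,280),.019),("n2bot",(222,282),.011),("n3",(241,264.5),.02),("n1",(255,220.5),.02),("n3",(248,258),.033),("n1",(260,217),.033),
 ("n3left",(236,268),.02),("n1left",(250,224),.02)):print(n,bd(at_z("scene",px,z)))
for n,px,z in(("n2",(260+62,115+30),.011),("n3",(260+65,115+43),.02),("n1",(260+98,115+62),.02),("n3",(325,158),.033),("n1",(358,176),.033)):print("side",n,bd(at_z("side",px,z)))
```

```text
n2 [ 109.3 -206. ]
n2bot [ 109.7 -207.7]
n3 [  76.5 -180.4]
n1 [ -18.4 -176.9]
n3 [  68.7 -167.4]
n1 [ -19.3 -165.5]
n3left [  84.3 -187.5]
n1left [  -9.3 -184.6]
side n2 [ 109.6 -212. ]
side n3 [  73.7 -175.1]
side n1 [ -19.4 -171.7]
side n3 [  66.3 -165.1]
side n1 [ -23.7 -164.1]
```

Request:
{"name": "play_rows", "arguments": {
  "plan": [
    {"grip": 0.15,"tx": -0.02,"ty": -0.008,"tz": 0,"wx": 0,"wy": 0,"wz": 0},
    {"grip": 0.15,"tx": -0.02,"ty": -0.008,"tz": 0,"wx": 0,"wy": 0,"wz": 0},
    {"grip": 0.15,"tx": -0.02,"ty": -0.008,"tz": 0,"wx": 0,"wy": 0,"wz": 0},
    {"grip": 0.15,"tx": -0.02,"ty": -0.008,"tz": 0,"wx": 0,"wy": 0,"wz": 0},
    {"grip": 0.15,"tx": -0.018,"ty": -0.008,"tz": 0,"wx": 0,"wy": 0,"wz": 0},
    {"grip": 0.15,"tx": 0,"ty": 0,"tz": 0.015,"wx": 0,"wy": 0,"wz": 0},
    {"grip": 0.15,"tx": 0,"ty": 0,"tz": 0.015,"wx": 0,"wy": 0,"wz": 0},
    {"grip": 0.15,"tx": 0,"ty": 0,"tz": 0.015,"wx": 0,"wy": 0,"wz": 0},
    {"grip": 0.15,"tx": 0,"ty": 0,"tz": 0.015,"wx": 0,"wy": 0,"wz": 0},
    {"grip": 0.15,"tx": 0,"ty": 0,"tz": 0.015,"wx": 0,"wy": 0,"wz": 0},
    {"grip": 0.15,"tx": 0,"ty": 0,"tz": 0.015,"wx": 0,"wy": 0,"wz": 0},
    {"grip": 0.15,"tx": 0,"ty": 0,"tz": 0.012,"wx": 0,"wy": 0,"wz": 0},
    {"grip": 0.15,"tx": 0,"ty": 0,"tz": 0.006,"wx": 0,"wy": 0,"wz": 0},
    {"grip": 0.15,"tx": 0,"ty": 0,"tz": 0,"wx": 0,"wy": 0,"wz": 0},
    {"grip": 0.15,"tx": 0,"ty": 0,"tz": 0,"wx": 0,"wy": 0,"wz": 0}
  ]
}}

```text
clock: 24.45
ee_pos: [0.582, -0.103, 0.0488]
orientation: [0.768, 0.64, -0.0, -0.0]
contact_force: [-0.6, -0.6, 1.4]
opening: 0.0139
grip_force: 0.0
```

Request:
{"name": "play_rows", "arguments": {
  "plan": [
    {"grip": 0.15,"tx": 0,"ty": 0,"tz": 0.0075,"wx": 0,"wy": 0,"wz": 0},
    {"grip": 0.15,"tx": 0,"ty": 0,"tz": 0,"wx": 0,"wy": 0,"wz": 0},
    {"grip": 0.15,"tx": -0.004,"ty": 0,"tz": 0,"wx": 0,"wy": 0,"wz": 0},
    {"grip": 0.15,"tx": -0.004,"ty": 0,"tz": 0,"wx": 0,"wy": 0,"wz": 0},
    {"grip": 0.15,"tx": -0.004,"ty": 0,"tz": 0,"wx": 0,"wy": 0,"wz": 0},
    {"grip": 0.15,"tx": -0.004,"ty": 0,"tz": 0,"wx": 0,"wy": 0,"wz": 0},
    {"grip": 0.15,"tx": -0.004,"ty": 0,"tz": 0,"wx": 0,"wy": 0,"wz": 0},
    {"grip": 0.15,"tx": -0.004,"ty": 0,"tz": 0,"wx": 0,"wy": 0,"wz": 0},
    {"grip": 0.15,"tx": -0.004,"ty": 0,"tz": 0,"wx": 0,"wy": 0,"wz": 0},
    {"grip": 0.15,"tx": -0.004,"ty": 0,"tz": 0,"wx": 0,"wy": 0,"wz": 0},
    {"grip": 0.15,"tx": -0.004,"ty": 0,"tz": 0,"wx": 0,"wy": 0,"wz": 0},
    {"grip": 0.15,"tx": -0.004,"ty": 0,"tz": 0,"wx": 0,"wy": 0,"wz": 0},
    {"grip": 0.15,"tx": -0.004,"ty": 0,"tz": 0,"wx": 0,"wy": 0,"wz": 0},
    {"grip": 0.15,"tx": -0.004,"ty": 0,"tz": 0,"wx": 0,"wy": 0,"wz": 0},
    {"grip": 0.15,"tx": -0.004,"ty": 0,"tz": 0,"wx": 0,"wy": 0,"wz": 0},
    {"grip": 0.15,"tx": 0,"ty": 0,"tz": 0,"wx": 0,"wy": 0,"wz": 0}
  ]
}}

```text
clock: 25.78
ee_pos: [0.572, -0.1551, 0.041]
orientation: [0.769, 0.64, -0.0, -0.0]
contact_force: [-0.2, 0.1, -0.4]
opening: 0.0136
grip_force: 0.0
```

Request:
{"name": "play_rows", "arguments": {
  "plan": [
    {"grip": 0.15,"tx": 0,"ty": 0,"tz": -0.02,"wx": 0,"wy": 0,"wz": 0},
    {"grip": 0.15,"tx": 0,"ty": 0,"tz": -0.02,"wx": 0,"wy": 0,"wz": 0},
    {"grip": 0.15,"tx": 0.009,"ty": -0.015,"tz": 0,"wx": 0,"wy": 0,"wz": 0},
    {"grip": 0.15,"tx": 0.009,"ty": -0.015,"tz": 0,"wx": 0,"wy": 0,"wz": 0},
    {"grip": 0.15,"tx": 0.009,"ty": -0.015,"tz": 0,"wx": 0,"wy": 0,"wz": 0},
    {"grip": 0.15,"tx": 0.009,"ty": -0.015,"tz": 0,"wx": 0,"wy": 0,"wz": 0},
    {"grip": 0.15,"tx": 0.009,"ty": -0.015,"tz": 0,"wx": 0,"wy": 0,"wz": 0},
    {"grip": 0.15,"tx": 0.009,"ty": -0.015,"tz": 0,"wx": 0,"wy": 0,"wz": 0},
    {"grip": 0.15,"tx": 0,"ty": 0,"tz": 0,"wx": 0,"wy": 0,"wz": 0},
    {"grip": 0.15,"tx": 0,"ty": 0,"tz": 0.012,"wx": 0,"wy": 0,"wz": 0},
    {"grip": 0.15,"tx": 0,"ty": 0,"tz": 0.012,"wx": 0,"wy": 0,"wz": 0},
    {"grip": 0.15,"tx": 0,"ty": 0,"tz": 0.01,"wx": 0,"wy": 0,"wz": 0},
    {"grip": 0.15,"tx": 0,"ty": 0,"tz": 0,"wx": 0,"wy": 0,"wz": 0},
    {"grip": 0.15,"tx": 0,"ty": 0,"tz": 0,"wx": 0,"wy": 0,"wz": 0}
  ]
}}

```text
clock: 26.95
ee_pos: [0.4934, -0.0848, 0.0467]
orientation: [0.768, 0.64, -0.001, -0.0]
contact_force: [-0.1, -0.4, 0.4]
opening: 0.0141
grip_force: 0.0
```

Run:
```python
from h import *
s=read_state();print(s["ee_pos"],bd(s["ee_pos"]))
for c in("scene","side"):
    snapshot(c)
    for r in pinpoint(c,"nut_a_center"):print(c,round(r["confidence"],2),np.round(r["centre"]),bd(at_z(c,r["centre"],.02)),bd(at_z(c,r["centre"],.011)))
```

```text
[ 0.49342793 -0.08480895  0.04665457] [ -19.2 -136.5]
scene 0.59 [433. 152.] [-246.9  173.6] [-255.9  176.2]
side 0.74 [355. 363.] [-250.8  180.7] [-249.1  177.5]
side 0.35 [358. 174.] [ -14.6 -180.4] [ -10.4 -187.4]
```

Lowering by 5 mm and sweeping the same way for n1.

Request:
{"name": "play_rows", "arguments": {
  "plan": [
    {"grip": 0.15,"tx": 0,"ty": 0,"tz": 0.005,"wx": 0,"wy": 0,"wz": 0},
    {"grip": 0.15,"tx": 0,"ty": 0,"tz": 0,"wx": 0,"wy": 0,"wz": 0},
    {"grip": 0.15,"tx": -0.004,"ty": 0,"tz": 0,"wx": 0,"wy": 0,"wz": 0},
    {"grip": 0.15,"tx": -0.004,"ty": 0,"tz": 0,"wx": 0,"wy": 0,"wz": 0},
    {"grip": 0.15,"tx": -0.004,"ty": 0,"tz": 0,"wx": 0,"wy": 0,"wz": 0},
    {"grip": 0.15,"tx": -0.004,"ty": 0,"tz": 0,"wx": 0,"wy": 0,"wz": 0},
    {"grip": 0.15,"tx": -0.004,"ty": 0,"tz": 0,"wx": 0,"wy": 0,"wz": 0},
    {"grip": 0.15,"tx": -0.004,"ty": 0,"tz": 0,"wx": 0,"wy": 0,"wz": 0},
    {"grip": 0.15,"tx": -0.004,"ty": 0,"tz": 0,"wx": 0,"wy": 0,"wz": 0},
    {"grip": 0.15,"tx": -0.004,"ty": 0,"tz": 0,"wx": 0,"wy": 0,"wz": 0},
    {"grip": 0.15,"tx": -0.004,"ty": 0,"tz": 0,"wx": 0,"wy": 0,"wz": 0},
    {"grip": 0.15,"tx": -0.004,"ty": 0,"tz": 0,"wx": 0,"wy": 0,"wz": 0},
    {"grip": 0.15,"tx": -0.004,"ty": 0,"tz": 0,"wx": 0,"wy": 0,"wz": 0},
    {"grip": 0.15,"tx": -0.004,"ty": 0,"tz": 0,"wx": 0,"wy": 0,"wz": 0},
    {"grip": 0.15,"tx": -0.004,"ty": 0,"tz": 0,"wx": 0,"wy": 0,"wz": 0},
    {"grip": 0.15,"tx": 0,"ty": 0,"tz": 0,"wx": 0,"wy": 0,"wz": 0}
  ]
}}

```text
clock: 28.48
ee_pos: [0.4842, -0.1368, 0.0422]
orientation: [0.769, 0.64, -0.0, 0.0]
contact_force: [0.6, -0.7, 0.4]
opening: 0.0135
grip_force: 0.0
```

Request:
{"name": "play_rows", "arguments": {
  "plan": [
    {"grip": 0.15,"tx": 0,"ty": 0,"tz": -0.03,"wx": 0,"wy": 0,"wz": 0},
    {"grip": 0.15,"tx": 0,"ty": 0,"tz": -0.03,"wx": 0,"wy": 0,"wz": 0},
    {"grip": 0.15,"tx": 0,"ty": 0,"tz": -0.03,"wx": 0,"wy": 0,"wz": 0},
    {"grip": 0.15,"tx": 0,"ty": 0,"tz": -0.03,"wx": 0,"wy": 0,"wz": 0},
    {"grip": 0.15,"tx": 0.03,"ty": 0,"tz": -0.02,"wx": 0,"wy": 0,"wz": 0},
    {"grip": 0.15,"tx": 0.03,"ty": 0,"tz": 0,"wx": 0,"wy": 0,"wz": 0},
    {"grip": 0.15,"tx": 0.03,"ty": 0,"tz": 0,"wx": 0,"wy": 0,"wz": 0},
    {"grip": 0.15,"tx": 0.03,"ty": 0,"tz": 0,"wx": 0,"wy": 0,"wz": 0},
    {"grip": 0.15,"tx": 0.03,"ty": 0,"tz": 0,"wx": 0,"wy": 0,"wz": 0},
    {"grip": 0.15,"tx": 0.03,"ty": 0,"tz": 0,"wx": 0,"wy": 0,"wz": 0},
    {"grip": 0.15,"tx": 0.03,"ty": 0,"tz": 0,"wx": 0,"wy": 0,"wz": 0},
    {"grip": 0.15,"tx": 0.03,"ty": 0,"tz": 0,"wx": 0,"wy": 0,"wz": 0},
    {"grip": 0.15,"tx": 0.03,"ty": 0,"tz": 0,"wx": 0,"wy": 0,"wz": 0},
    {"grip": 0.15,"tx": 0,"ty": 0,"tz": 0,"wx": 0,"wy": 0,"wz": 0},
    {"grip": 0.15,"tx": 0,"ty": 0,"tz": 0,"wx": 0,"wy": 0,"wz": 0}
  ]
}}

```text
clock: 29.73
ee_pos: [0.5328, 0.1319, 0.1817]
orientation: [0.767, 0.642, -0.0, -0.0]
contact_force: [-0.5, -0.6, 0.4]
opening: 0.0139
grip_force: 0.0
```

Run:
```python
from h import *
s=read_state();print(s["ee_pos"],bd(s["ee_pos"]))
for c in("scene","side"):
    im=snapshot(c);cv2.imwrite(f"pics/{c}6.png",im)
    for t in("nut_a_center","bushing","jar","tray","multimeter"):
        for r in pinpoint(c,t):print(c,t,round(r["confidence"],2),np.round(r["centre"]),bd(at_z(c,r["centre"],.011 if t[0]=="n" else .03)))
    for r in boxes_of(c,"nut_a"):print(c,"box",np.round(r["box"]),round(r["confidence"],2))
    a=cv2.imread(f"pics/{c}4.png");b=cv2.imread(f"pics/{c}6.png")
# tray/board registration vs first picture in tray's far-wall region
a=cv2.imread("pics/scene0.png",0).astype(np.float32);b=cv2.imread("pics/scene6.png",0).astype(np.float32)
for n,(x0,y0,x1,y1) in dict(traycorner=(170,270,215,312),traytop=(195,185,240,215),bush=(285,228,317,265),jar=(346,232,376,270),meter=(435,220,505,330)).items():
    print(n,np.round(cv2.phaseCorrelate(a[y0:y1,x0:x1].copy(),b[y0:y1,x0:x1].copy()),2) if 0 else cv2.phaseCorrelate(a[y0:y1,x0:x1].copy(),b[y0:y1,x0:x1].copy()))
```

```text
[0.53281485 0.1319263  0.18173381] [-19.6  83.8]
scene nut_a_center 0.52 [255. 220.] [ -24.1 -178.9]
scene bushing 0.79 [299. 252.] [ 45.  -80.9]
scene jar 0.75 [357. 256.] [39.2 23.7]
scene tray 0.58 [230. 252.] [  60.  -203.4]
scene multimeter 0.63 [461. 280.] [ 62.6 201.7]
scene multimeter 0.55 [300. 253.] [ 45.7 -78.6]
scene box [216. 270. 233. 292.] 0.79
scene box [249. 213. 263. 226.] 0.5
scene box [221. 256. 240. 275.] 0.47
side nut_a_center 0.6 [355. 364.] [-251.1  178.7]
side nut_a_center 0.51 [358. 178.] [ -17.1 -175.9]
side jar 0.55 [275. 222.] [42.4 38.1]
side jar 0.34 [356. 178.] [ -22.1 -157.5]
side tray 0.63 [345. 158.] [  30.1 -193.4]
side multimeter 0.94 [214. 292.] [ 29.7 226.9]
side multimeter 0.42 [328. 154.] [  70.3 -181.2]
side box [345. 352. 364. 371.] 0.8
side box [319. 140. 326. 154.] 0.68
side box [324. 147. 337. 162.] 0.53
side box [162. 245. 264. 334.] 0.32
traycorner ((0.6124802474714777, 0.5273585730852126), 1.0056988327591507)
traytop ((0.5312947742155743, 0.22414118751657242), 0.9810502045242875)
bush ((0.055614529858040385, 0.12108393193094713), 0.92268483415246)
jar ((-0.04928406284875564, 0.14362690727655547), 0.8596121708552042)
meter ((-0.00335133012270461, -0.0661607549122536), 0.9550091986302977)
```

n3 now lies flat. n1 still seems to lean. I'll check whether it changed and whether the tray moved, using image registration over the earlier pictures.

Run:
```python
from h import *
L=lambda n:cv2.imread(f"pics/scene{n}.png",0).astype(np.float32)
a=L(0)
for n in(2,3,4,5,6):
    b=L(n);o=[]
    for x0,y0,x1,y1 in((170,270,215,312),(195,185,240,215),(172,190,212,300)):
        p=a[y0:y1,x0:x1].copy();q=b[y0:y1,x0:x1].copy();w=cv2.createHanningWindow(p.shape[::-1],cv2.CV_32F)
        o.append(np.round(cv2.phaseCorrelate(p,q,w)[0],2))
    print(n,o)
x=(slice(208,234),slice(242,270));print("n1 change 4-5,5-6",abs(L(4)[x]-L(5)[x]).mean(),abs(L(5)[x]-L(6)[x]).mean(),"noise",abs(L(5)[330:380,100:200]-L(6)[330:380,100:200]).mean())
for n in(5,6):
    d=L(n)-a; m=(abs(d[x])>18);ys,xs=np.nonzero(m);print(n,xs.min()+242,xs.max()+242,ys.min()+208,ys.max()+208,m.sum())
# predicted standing nut top heights on the board-side wall
for h in(.018,.025,.030,.034,.038):
    print(h,[proj("scene",np.append(C+EX*-.019+EY*y,h)).round(1) for y in(-.168,-.176,-.184)])
```

```text
2 [array([0.4 , 0.41]), array([ 0.88, -0.02]), array([0.06, 0.16])]
3 [array([0.5 , 0.45]), array([ 0.39, -0.02]), array([0.06, 0.05])]
4 [array([0.5 , 0.43]), array([0.58, 0.02]), array([0.09, 0.03])]
5 [array([0.42, 0.5 ]), array([0.68, 0.04]), array([0.12, 0.04])]
6 [array([0.54, 0.55]), array([ 0.7 , -0.01]), array([ 0.03, -0.19])]
n1 change 4-5,5-6 5.010989 10.310439 noise 9.5928
5 242 269 208 233 430
6 250 261 213 227 32
0.018 [array([259.7, 221.3]), array([255.7, 220.9]), array([251.6, 220.4])]
0.025 [array([259.3, 219.3]), array([255.2, 218.9]), array([251.1, 218.4])]
0.03 [array([258.9, 217.9]), array([254.8, 217.4]), array([250.7, 217. ])]
0.034 [array([258.6, 216.7]), array([254.5, 216.2]), array([250.4, 215.8])]
0.038 [array([258.3, 215.5]), array([254.2, 215.1]), array([250.1, 214.6])]
```

n1 is unchanged, and its top corner may have passed through the 14 mm gap between the fingers. The tray hasn't moved measurably. I'll repeat the sweep with the fingers shut and slightly lower.

Request:
{"name": "play_rows", "arguments": {
  "plan": [
    {"grip": 0,"tx": -0.0275,"ty": 0,"tz": 0,"wx": 0,"wy": 0,"wz": 0},
    {"grip": 0,"tx": -0.0275,"ty": 0,"tz": 0,"wx": 0,"wy": 0,"wz": 0},
    {"grip": 0,"tx": -0.0275,"ty": 0,"tz": 0,"wx": 0,"wy": 0,"wz": 0},
    {"grip": 0,"tx": -0.0275,"ty": 0,"tz": 0,"wx": 0,"wy": 0,"wz": 0},
    {"grip": 0,"tx": -0.0275,"ty": 0,"tz": 0,"wx": 0,"wy": 0,"wz": 0},
    {"grip": 0,"tx": -0.0275,"ty": 0,"tz": 0,"wx": 0,"wy": 0,"wz": 0},
    {"grip": 0,"tx": -0.0275,"ty": 0,"tz": 0,"wx": 0,"wy": 0,"wz": 0},
    {"grip": 0,"tx": -0.024,"ty": 0,"tz": 0,"wx": 0,"wy": 0,"wz": 0},
    {"grip": 0,"tx": 0,"ty": 0,"tz": 0.02,"wx": 0,"wy": 0,"wz": 0},
    {"grip": 0,"tx": 0,"ty": 0,"tz": 0.02,"wx": 0,"wy": 0,"wz": 0},
    {"grip": 0,"tx": 0,"ty": 0,"tz": 0.02,"wx": 0,"wy": 0,"wz": 0},
    {"grip": 0,"tx": 0,"ty": 0,"tz": 0.02,"wx": 0,"wy": 0,"wz": 0},
    {"grip": 0,"tx": 0,"ty": 0,"tz": 0.02,"wx": 0,"wy": 0,"wz": 0},
    {"grip": 0,"tx": 0,"ty": 0,"tz": 0.02,"wx": 0,"wy": 0,"wz": 0},
    {"grip": 0,"tx": 0,"ty": 0,"tz": 0.01,"wx": 0,"wy": 0,"wz": 0},
    {"grip": 0,"tx": 0,"ty": 0,"tz": 0.005,"wx": 0,"wy": 0,"wz": 0},
    {"grip": 0,"tx": 0,"ty": 0,"tz": 0,"wx": 0,"wy": 0,"wz": 0},
    {"grip": 0,"tx": 0,"ty": 0,"tz": 0,"wx": 0,"wy": 0,"wz": 0}
  ]
}}

```text
clock: 31.93
ee_pos: [0.4944, -0.0833, 0.0477]
orientation: [0.768, 0.64, 0.0, 0.0]
contact_force: [-0.9, -0.6, 0.2]
opening: 0.0006
grip_force: 0.0
```

Request:
{"name": "play_rows", "arguments": {
  "plan": [
    {"grip": 0,"tx": 0,"ty": 0,"tz": 0.0072,"wx": 0,"wy": 0,"wz": 0},
    {"grip": 0,"tx": 0,"ty": 0,"tz": 0,"wx": 0,"wy": 0,"wz": 0},
    {"grip": 0,"tx": -0.004,"ty": 0,"tz": 0,"wx": 0,"wy": 0,"wz": 0},
    {"grip": 0,"tx": -0.004,"ty": 0,"tz": 0,"wx": 0,"wy": 0,"wz": 0},
    {"grip": 0,"tx": -0.004,"ty": 0,"tz": 0,"wx": 0,"wy": 0,"wz": 0},
    {"grip": 0,"tx": -0.004,"ty": 0,"tz": 0,"wx": 0,"wy": 0,"wz": 0},
    {"grip": 0,"tx": -0.004,"ty": 0,"tz": 0,"wx": 0,"wy": 0,"wz": 0},
    {"grip": 0,"tx": -0.004,"ty": 0,"tz": 0,"wx": 0,"wy": 0,"wz": 0},
    {"grip": 0,"tx": -0.004,"ty": 0,"tz": 0,"wx": 0,"wy": 0,"wz": 0},
    {"grip": 0,"tx": -0.004,"ty": 0,"tz": 0,"wx": 0,"wy": 0,"wz": 0},
    {"grip": 0,"tx": -0.004,"ty": 0,"tz": 0,"wx": 0,"wy": 0,"wz": 0},
    {"grip": 0,"tx": -0.004,"ty": 0,"tz": 0,"wx": 0,"wy": 0,"wz": 0},
    {"grip": 0,"tx": -0.004,"ty": 0,"tz": 0,"wx": 0,"wy": 0,"wz": 0},
    {"grip": 0,"tx": -0.004,"ty": 0,"tz": 0,"wx": 0,"wy": 0,"wz": 0},
    {"grip": 0,"tx": -0.004,"ty": 0,"tz": 0,"wx": 0,"wy": 0,"wz": 0},
    {"grip": 0,"tx": -0.004,"ty": 0,"tz": 0,"wx": 0,"wy": 0,"wz": 0},
    {"grip": 0,"tx": 0,"ty": 0,"tz": 0,"wx": 0,"wy": 0,"wz": 0}
  ]
}}

```text
clock: 33.35
ee_pos: [0.4838, -0.1393, 0.04]
orientation: [0.769, 0.64, -0.0, 0.0]
contact_force: [0.5, -0.7, -0.6]
opening: -0.0
grip_force: 0.0
```

Request:
{"name": "play_rows", "arguments": {
  "plan": [
    {"grip": 0,"tx": 0,"ty": 0,"tz": -0.03,"wx": 0,"wy": 0,"wz": 0},
    {"grip": 0,"tx": 0,"ty": 0,"tz": -0.03,"wx": 0,"wy": 0,"wz": 0},
    {"grip": 0,"tx": 0,"ty": 0,"tz": -0.03,"wx": 0,"wy": 0,"wz": 0},
    {"grip": 0,"tx": 0,"ty": 0,"tz": -0.03,"wx": 0,"wy": 0,"wz": 0},
    {"grip": 0,"tx": 0.03,"ty": 0,"tz": -0.02,"wx": 0,"wy": 0,"wz": 0},
    {"grip": 0,"tx": 0.03,"ty": 0,"tz": 0,"wx": 0,"wy": 0,"wz": 0},
    {"grip": 0,"tx": 0.03,"ty": 0,"tz": 0,"wx": 0,"wy": 0,"wz": 0},
    {"grip": 0,"tx": 0.03,"ty": 0,"tz": 0,"wx": 0,"wy": 0,"wz": 0},
    {"grip": 0,"tx": 0.03,"ty": 0,"tz": 0,"wx": 0,"wy": 0,"wz": 0},
    {"grip": 0,"tx": 0.03,"ty": 0,"tz": 0,"wx": 0,"wy": 0,"wz": 0},
    {"grip": 0,"tx": 0.03,"ty": 0,"tz": 0,"wx": 0,"wy": 0,"wz": 0},
    {"grip": 0,"tx": 0.03,"ty": 0,"tz": 0,"wx": 0,"wy": 0,"wz": 0},
    {"grip": 0,"tx": 0.03,"ty": 0,"tz": 0,"wx": 0,"wy": 0,"wz": 0},
    {"grip": 0,"tx": 0,"ty": 0,"tz": 0,"wx": 0,"wy": 0,"wz": 0},
    {"grip": 0,"tx": 0,"ty": 0,"tz": 0,"wx": 0,"wy": 0,"wz": 0}
  ]
}}

```text
clock: 34.6
ee_pos: [0.5324, 0.1295, 0.1796]
orientation: [0.767, 0.642, -0.0, -0.0]
contact_force: [-0.0, -1.0, 0.3]
opening: 0.0004
grip_force: 0.0
```

Run:
```python
from h import *
for c in("scene","side"):
    im=snapshot(c);cv2.imwrite(f"pics/{c}7.png",im)
    for t in("nut_a_center","bushing","jar"):
        for r in pinpoint(c,t):print(c,t,round(r["confidence"],2),np.round(r["centre"]),bd(at_z(c,r["centre"],.011 if t[0]=="n" else .03)))
    for r in boxes_of(c,"nut_a"):print(c,"box",np.round(r["box"]),round(r["confidence"],2))
L=lambda n:cv2.imread(f"pics/scene{n}.png",0).astype(np.float32)
x=(slice(205,240),slice(225,268));m=abs(L(7)-L(0))[x]>18;ys,xs=np.nonzero(m);print(xs.min()+225,xs.max()+225,ys.min()+205,ys.max()+205,m.sum())
a,b=L(0),L(7)
for x0,y0,x1,y1 in((285,228,317,265),(346,232,376,270),(172,190,212,300)):
    p=a[y0:y1,x0:x1].copy();q=b[y0:y1,x0:x1].copy();w=cv2.createHanningWindow(p.shape[::-1],cv2.CV_32F);print(np.round(cv2.phaseCorrelate(p,q,w)[0],2))
```

```text
scene nut_a_center 0.63 [244. 218.] [ -27.1 -201.9]
scene bushing 0.67 [298. 251.] [ 42.1 -82.1]
scene jar 0.88 [358. 256.] [39.5 24.8]
scene jar 0.64 [299. 254.] [ 47.8 -80.4]
scene box [222. 254. 242. 276.] 0.77
scene box [237. 211. 255. 229.] 0.63
scene box [212. 271. 234. 293.] 0.53
side nut_a_center 0.66 [303. 228.] [-3.3  5.3]
side nut_a_center 0.65 [363. 173.] [ -16.5 -196. ]
side nut_a_center 0.64 [356. 363.] [-251.1  177.5]
side nut_a_center 0.28 [346. 161.] [  33.6 -202.9]
side jar 0.79 [278. 223.] [37. 35.]
side box [356. 164. 372. 181.] 0.73
side box [346. 352. 363. 374.] 0.69
side box [324. 148. 340. 163.] 0.52
236 253 213 229 126
[0.11 0.  ]
[0.28 0.12]
[-0.02 -0.02]
```

All three nuts now lie flat in the tray, with scene boxes centred at (246,220), (232,265) and (223,282). The bystanders and the tray have not moved and the arm is clear, so I'm handing in.

```bash
python3 -c "
from cell import *
print(close_job())"
```

```text
the job is handed in; nothing more can be done
None
```

All three steel nuts were swept into the tray and lie flat and still; the tray, jar, bushing and multimeter showed no measurable shift in the camera images, and I handed the job in at about 35 s of the 67 s limit.

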